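# Set the packing lane and box up the jewellery order

### The arm

A 6-joint arm with a two-finger parallel gripper is mounted at the origin on the work surface. World frame = base frame: x ahead of the robot, y to its left, z up, the work surface at z = 0. Lengths are in m, angles in rad, forces in N, time in s.
With the tool pointing down it reaches from about 0.225 to 0.875 m from the base axis. Payload 3.4 kg.
Tool frame: the origin (TCP) lies at the very end of the fingers, on their centre line; the grasp point (between the pads) lies 19 mm behind it; z points along the fingers, y is the direction in which the jaws open and shut (so a half turn about z gives the same grasp; the last joint's range is limited). The gripper opens to 85 mm and grips with 20 to 120 N. Pads are 22 mm wide; open, the fingers measure 114 mm over their backs; the gripper's body (76 mm by 85 mm) begins 54 mm behind the grasp point. The pads swing forward as they close: fully open they stand 13 mm farther back than shut.
Start: joints at [-1.393, 0.276, 1.505, -0, 1.361, -0.121], TCP at [0.169, -0.55, 0.231] pointing down, gripper open.
Joint ranges: [-2.89, 2.89], [-0.75, 2.08], [0.22, 2.7], [-1.18, 4.32], [0.11, 2.71], [-2.7, 2.7]. Speed limits (rad/s): [2.57, 2.57, 3.14, 3.14, 3.14, 3.14].

### API

Orientations are given as a unit quaternion [w, x, y, z].
In Python, from rig import manip gives the robot as it stands. The module is installed in compiled form; this text tells all that it offers.
- The arm moves only by the tool carry_out, never from a script. Its argument "moves" is one flat list of numbers, 5 for each row, row after row: the opening in per cent of the stroke, from 0 (shut) to 100 (fully open), then the shift along the world's x, y, z in cm, then the turn about the world's z in rad. A call has exactly 10 rows; each row shifts and turns the commanded pose from where the row before left it; what a row does not reach is not made up. A row lasts 1/10 s, in which the tool goes at most 50 mm and 8.59 degrees, less where a joint would pass 70% of its speed; a pose out of reach is approached as far as the arm can. A call is refused whole if a number of a shift passes 5 or a number of a turn 0.15, either way. A call with a gripper value outside its range is refused whole. The fingers move at their own pace and stop on an object; "squeeze" is the grip in N (left out, the last holds). Time passes only in rows, so rows that do not move let the fingers close, or fill a call up. It gives the time, the measured TCP pose, the force and the opening at its end, in the units of the state.
- manip.get_state(): the state, without advancing time (a new reading comes with each control period).
- manip.get_image(name): name is "scene" or "top" or "wrist"; returns the picture (420x560x3 uint8, red, green, blue); there is no depth.
- manip.camera_info(name): a dict with "fov_y" (degrees; the focal length in pixels is half the picture's height over the tangent of half this angle, whatever the lens; pixels are square), "cx", "cy" (the principal point, pixels), "rvec" (rotation vector, rad) and "tvec" (3), from world to camera coordinates, as OpenCV has them; the wrist camera has in their place "hand_eye" (4x4, takes a point from camera to tool coordinates, whose origin is the TCP and whose axes are the flange's). Camera axes: x right, y down, z forward; pixel columns grow to the right and rows downward; lengths in m; the calibration is good to about 2 mm. The wrist camera is an equidistant fisheye: a pixel r from the principal point sees the ray r / f radians off the axis. A picture is of the moment at which its call begins: read the wrist's pose just before it. camera_info takes no time and is no camera call.
- manip.sign_off(): hands the job in, once; it reports no verdict.
The state is a dict: "clock": time; "qpos": joint angles; "qd": joint speeds; "effort": joint torques, N m; "position": TCP position; "ee_rot": TCP orientation; "contact_force": force on the tool from outside, world axes, zero at the start; "moment": the same for the moment, N m; "width": finger opening in m.
Only numpy, scipy, OpenCV 4.12 (cv2) and the standard library are available. Lean on these libraries where they do the work, as an engineer would, in place of code of your own. Each camera call takes 0.05 s, during which the arm holds its last target. There are 200 camera calls.

### The job

Open the roller lane with the eccentric guide bolt until the yellow gauge just slides through between the blue disc and the fence (no more than 3 mm of play), and prove it by sliding the gauge along the rollers through the gap from the infeed side; then put the gauge back upright in its wooden tray. Then send the jewellery boxes that are there down the lane one at a time, dark first, then light, then white: set each lengthwise on the infeed rollers, roll it through the gap right up to the orange end stop and let go of it there, then lift it off and lay it flat, lid up, in the cardboard tray. Leave the bolt at its setting and everything else on the table undisturbed.

Things in the scene. Friction and masses are not known exactly. Their poses are not given: they have to be found in the camera images.
- track: fixed roller track, about 120 wide (x), 400 long (y); 16 free steel rollers (diameter 18, pitch 24, 68 long), tops 60 above the table. The lane runs along its +y from the open infeed end (y=-200) to the orange end stop. Origin on the table, mid-length; x=0 is the rollers' middle. Near-side steel rails, tops 12 above the rollers, inner faces at x=-40, at y -180..-70 and 40..180
- infeed (a point): point on the track at roller-top height, x=0, 125 before the gate (towards the infeed end): a good place for the middle of a box to be set down; axes as the track's
- gate (a point): fixed point of the track at roller-top height, x=0, level along the lane with the guide bolt's axis; axes as the track's
- stop_face (a point): point at roller-top height, x=0, on the face of the orange end stop that boxes run up to (210 beyond the gate); the stop is 72 wide and rises 28 above the rollers; axes as the track's
- fence: straight steel fence along the far (+x) side of the lane over its whole length, top 16 above the rollers, parallel to the track's y; fixed, but how far in it is mounted varies by a few mm. Origin on its lane-side face, at mid-length, at roller-top height
- fence_face (a point): point on the fence's lane-side face level with the gate, 10 above the rollers; axes as the track's (+x away from the lane)
- guide_bolt (a joint): angle (rad, 0 to 3.14, growing anticlockwise from above) of the eccentric bolt on the near beam, axis 50 to the -x side of the gate. At 0 its blue disc is offset straight away from the fence (widest gap), at 3.14 straight towards it (narrowest). Starts too tight for the gauge: turn it clockwise to open. Needs about 0.25 N m and stays where it is left
- bolt_grip (a point): centre of the brass grip bar on top of the guide bolt, on the bolt's axis, 38 above the rollers. The bar is 30 long, 14 thick and spans 22 to 54 above the rollers; it lies along this point's x axis and turns with the bolt. A red mark on top lies at its -x end, the side to which the disc is offset
- disc_centre (a point): centre of the blue guide disc (radius 22, 3 to 22 above the rollers), 12 above the rollers, 8 off the bolt's axis; goes round with the bolt. The gap is the distance along the track's x from here to fence_face, less 22
- gauge: yellow gauge block 70 long (its x), 54 wide (its y), 20 high, with an upright dark steel handle on top at its middle, 30 along x, 14 across y, up to 96 above the underside; 0.16 kg. Origin at the centre of the underside. It goes through the gap with its x axis along the lane
- rest: shallow wooden tray for the gauge, 112 (x) by 96 (y) outside, walls 6 thick and 16 high, floor 6 thick; fixed. Origin at the centre of its underside
- carton: low cardboard shipping tray, 126 (x) by 268 (y) outside, walls 5 thick and 30 high, floor 5 thick; fixed. Origin at the centre of its underside. All boxes fit in one row along its y axis, each with its long side along y
- box_dark: dark walnut jewellery box (closed, rigid): 70 long (its x), 50 wide (its y), 40 high, 0.1 to 0.21 kg, a dark lid seam round it; origin at the centre of the underside. May be absent
- box_light: light oak jewellery box (closed, rigid): 70 long (its x), 50 wide (its y), 40 high, 0.1 to 0.21 kg, a dark lid seam round it; origin at the centre of the underside. May be absent
- box_white: white jewellery box (closed, rigid): 70 long (its x), 50 wide (its y), 40 high, 0.1 to 0.21 kg, a dark lid seam round it; origin at the centre of the underside. May be absent
- tape: roll of tape (36 radius, 22 high), a bystander; origin at the centre of its underside
- jar: jar (20 radius, 45 high), a bystander; origin at the centre of its underside
- driver: screwdriver (lying flat, about 200 long), a bystander
- punch: brass hand punch (24 radius, 74 high), a bystander; origin at the centre of its underside
- mug: mug (38 radius, 85 high), a bystander; origin at the centre of its underside
Things that resemble listed ones, but are neither listed nor needed, are in the scene too. What is shaped like the box_light but purple or turquoise is not meant.

How it is judged:
By the outcome, as a careful person would: the job done as asked, in the order asked, and still so for the second after the job is handed in, with the robot touching nothing.
Of box_dark, box_light, box_white only 2 to 3 are there at a start; the rules pass over those that are not, and their reading is None.
At some moment in a run one of box_dark, box_light, box_white may be knocked a few centimetres aside while the robot is not near it.
It also fails if it takes over 210 s, if anything falls off the work surface, if the arm or the gripper's body presses on something with over 40 N, if the wrist force passes 120 N, or if a joint passes its speed limit or range.

## Working session

There is one attempt and no reset: what is moved stays moved. The work goes in short steps, Python scripts to look and compute and a tool call to move; the robot and the scene stay as the last step left them, time stands still between calls to the robot, and variables do not carry over. Pictures are saved under pics/ and viewed, about 12 in all and at most 16, crops included, and the job is handed in when it is done.

Besides the shell and the picture viewer there is one more tool, called as name(argument=value, ...) on one line, values as JSON. carry_out: Moves the arm, as the interface text tells. Its arguments: {"type":"object","properties":{"moves":{"type":"array","items":{"type":"number"}},"squeeze":{"type":"number"}},"required":["moves"]}

```bash
mkdir -p pics; cat > h.py <<'E'
import numpy as np, cv2
from rig import manip
def snap(n,f):
    s=manip.get_state(); im=manip.get_image(n); cv2.imwrite(f'pics/{f}.png',im[:,:,::-1]); return im,s
E
python3 - <<'E'
from h import *
for n in ('scene','top','wrist'):
    im,s=snap(n,n+'0'); print(n,manip.camera_info(n))
print(s)
a=cv2.imread('pics/top0.png');b=cv2.imread('pics/scene0.png')
E
```

```text
scene {'fov_y': 57.38678524907677, 'cx': 279.2901622646203, 'cy': 209.73169757412293, 'rvec': array([ 1.43834849,  2.00542403, -0.96953409]), 'tvec': array([ 0.22084478, -0.24375086,  1.44478258])}
top {'fov_y': 46.262494457298395, 'cx': 285.32213736750225, 'cy': 219.3186790068005, 'rvec': array([ 2.16850403, -2.13002798,  0.14766425]), 'tvec': array([-0.04803616,  0.55765803,  1.30000758])}
wrist {'fov_y': 65.70646984690485, 'cx': 276.82242600026325, 'cy': 216.2830345306223, 'hand_eye': array([[-5.15006286e-04, -9.48339942e-01, -3.17255558e-01,
         8.09841070e-02],
       [ 9.99999867e-01, -5.00176558e-04, -1.28189431e-04,
         4.67064453e-04],
       [-3.71166350e-05, -3.17255582e-01,  9.48340073e-01,
        -1.42121238e-01],
       [ 0.00000000e+00,  0.00000000e+00,  0.00000000e+00,
         1.00000000e+00]])}
{'clock': 0.1, 'qpos': array([-1.39299698e+00,  2.76556383e-01,  1.50599614e+00,  1.65432630e-05,
        1.36072612e+00, -1.20981753e-01]), 'qd': array([-0.0012512 , -0.00176642, -0.00241804, -0.00050105, -0.00157375,
       -0.00185813]), 'effort': array([ 1.54514120e-03, -4.17699265e+01, -2.46404475e+01, -1.51126983e-04,
        5.79319560e-03,  4.61267589e-06]), 'position': array([ 0.16918099, -0.54905455,  0.23051632]), 'ee_rot': array([-8.42885989e-04,  9.88861876e-01,  1.48833731e-01, -1.58602209e-05]), 'contact_force': array([ 0.58651939,  0.00909665, -0.52026845]), 'moment': array([-0.00585248,  0.01828896, -0.0241052 ]), 'width': 0.08520952272935352}
```

View pics/top0.png

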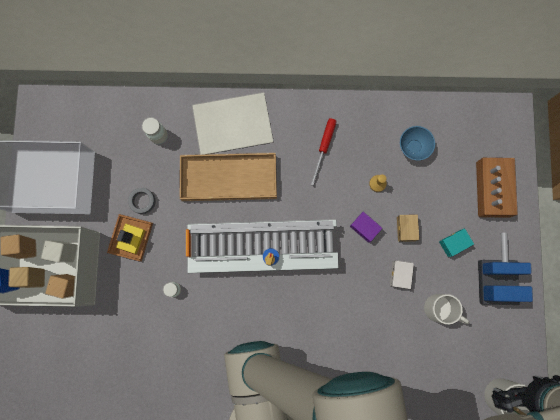

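View pics/scene0.png

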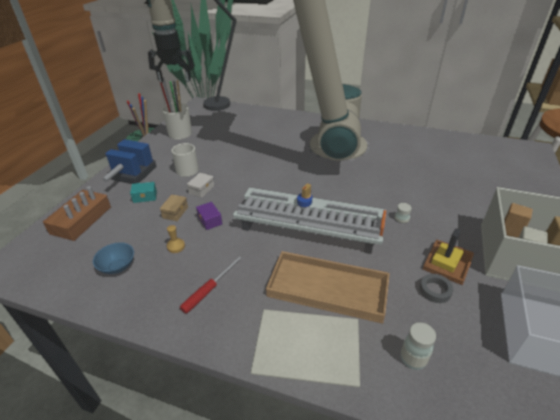

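The top view shows a light box at (408,228) and a white one at (402,275). Purple (366,228) and turquoise (457,243) are decoys, and the brown blocks in the bin on the left are lookalikes. There is no dark walnut box on the table. The gauge sits in its rest at (131,238), the carton is at (229,177), and the bolt is at (271,258). I'll enlarge to confirm.

```bash
cat >> h.py <<'E'
from scipy.spatial.transform import Rotation as R
def ray(n,uv,s=None):
    c=manip.camera_info(n); f=210/np.tan(np.radians(c['fov_y']/2))
    d=(np.atleast_2d(uv)-[c['cx'],c['cy']])/f
    if n=='wrist':
        r=np.linalg.norm(d,axis=1,keepdims=True)+1e-12
        v=np.hstack([d/r*np.sin(r),np.cos(r)]); H=c['hand_eye']
        w,x,y,z=s['ee_rot']; T=R.from_quat([x,y,z,w])
        return T.apply(H[:3,3])+s['position'], T.apply(v@H[:3,:3].T)
    v=np.hstack([d,np.ones((len(d),1))]); M=R.from_rotvec(c['rvec']).as_matrix()
    return -M.T@c['tvec'], v@M
def onz(n,uv,z,s=None):
    o,v=ray(n,uv,s); return o+v*((z-o[2])/v[:,2:])
def tri(a,b):
    A=np.zeros((3,3));B=np.zeros(3)
    for o,v in (a,b):
        v=v[0]/np.linalg.norm(v[0]);P=np.eye(3)-np.outer(v,v);A+=P;B+=P@o
    return np.linalg.solve(A,B)
def blobs(im,lo,hi,amin=30,space=cv2.COLOR_RGB2HSV):
    m=cv2.inRange(cv2.cvtColor(im,space),np.array(lo),np.array(hi))
    cs,_=cv2.findContours(m,cv2.RETR_EXTERNAL,cv2.CHAIN_APPROX_NONE)
    return sorted([c for c in cs if cv2.contourArea(c)>amin],key=cv2.contourArea,reverse=True)
E
python3 - <<'E'
from h import *
im=cv2.imread('pics/top0.png')
a=cv2.resize(im[210:295,340:470],None,fx=4.5,fy=4.5,interpolation=cv2.INTER_CUBIC)
b=cv2.resize(im[215:275,180:345],None,fx=3.55,fy=3.55,interpolation=cv2.INTER_CUBIC)
b=cv2.copyMakeBorder(b,0,0,0,max(0,a.shape[1]-b.shape[1]),0)[:,:a.shape[1]]
cv2.imwrite('pics/c1.png',np.vstack([a,b])[:600])
rgb=im[:,:,::-1].copy()
for nm,lo,hi in (('yellow',(24,150,120),(34,255,255)),('wood',(10,60,80),(22,200,255)),('orange',(5,200,120),(16,255,255)),('blue',(100,150,60),(125,255,255))):
    for c in blobs(rgb,lo,hi)[:8]:
        r=cv2.minAreaRect(c); print(nm,np.round(r[0],1),np.round(r[1],1),round(r[2]),cv2.contourArea(c))
for uv in ((187,227),(334,222),(188,271),(338,268),(271,258)): print(uv,onz('top',uv,.07)[0].round(3))
for uv in ((131,238),(229,177),(408,228),(402,275)): print(uv,onz('top',uv,.03)[0].round(3))
E
```

```text
yellow [129.3 238.1] [19.7 25.8] 20 307.5
wood [227.7 176.5] [46.3 96.3] 89 4236.5
wood [496.2 185.6] [58.2 39.6] 88 2143.0
wood [128.8 237.2] [34.6 41.3] 16 1297.5
wood [407.5 227.5] [25. 21.] 90 493.5
wood [ 59.5 284.6] [24.2 24.7] 16 408.0
wood [ 19. 277.] [20. 20.] 90 355.5
wood [ 10.8 244.4] [19.3 22.6] 83 347.0
wood [377.5 182.5] [17. 17.] 90 227.0
blue [507.5 293.5] [15. 47.] 90 658.5
blue [506.5 267.5] [11. 47.] 90 466.5
blue [  8.5 280.5] [23. 17.] 90 164.0
blue [271.  254.9] [15.2 12.3] 24 63.0
(187, 227) [0.529 0.222 0.07 ]
(334, 222) [ 0.549 -0.168  0.07 ]
(188, 271) [0.413 0.214 0.07 ]
(338, 268) [ 0.428 -0.179  0.07 ]
(271, 258) [ 0.451 -0.002  0.07 ]
(131, 238) [0.501 0.382 0.03 ]
(229, 177) [0.675 0.12  0.03 ]
(408, 228) [ 0.542 -0.374  0.03 ]
(402, 275) [ 0.414 -0.356  0.03 ]
```

View pics/c1.png

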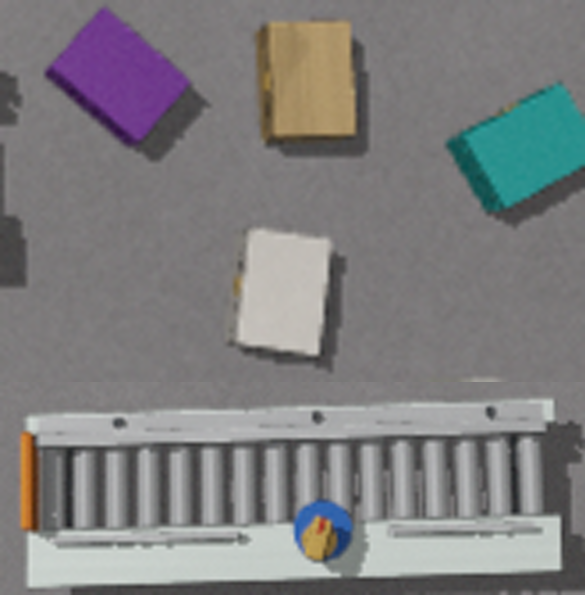

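The crop confirms the light oak box (upper middle) and the white box (lower middle). The bolt's red mark is on its upper, lane side, so the disc sits towards the fence (tight). Next is a closer look from the wrist camera over the boxes.

carry_out(moves=[100,3,2.5,1,-0.035,100,3,2.5,1,-0.035,100,3,2.5,1,-0.035,100,3,2.5,1,-0.035,100,3,2.5,1,-0.035,100,3,2.5,1,-0.035,100,3,2.5,1,-0.035,100,0,1,0,0,100,0,0,0,0,100,0,0,0,0])

```text
clock: 1.15
position: [0.3785, -0.3648, 0.3009]
ee_rot: [0.0, 1.0, 0.027, -0.001]
contact_force: [-0.2, -0.2, 0.6]
width: 0.0855
```

```bash
python3 - <<'E'
from h import *
import pickle
im,s=snap('wrist','w1'); pickle.dump(s,open('w1.pkl','wb')); print(s['position'],s['ee_rot'],s['clock'])
E
```

```text
[ 0.37849991 -0.36477066  0.3008504 ] [ 5.29051883e-05  9.99636363e-01  2.69583740e-02 -6.20380306e-04] 1.15
```

carry_out(moves=[100,0.5,4,-0.5,0,100,0.5,4.5,-0.5,0,100,0.5,4.5,-0.5,0,100,0.5,4.5,-0.5,0,100,0.5,4.5,-0.5,0,100,0.5,4.5,-0.5,0,100,0.5,4.5,-0.5,0,100,0,0,0,0,100,0,0,0,0,100,0,0,0,0])

```text
clock: 2.2
position: [0.4144, -0.0561, 0.2663]
ee_rot: [0.001, 1.0, 0.026, -0.0]
contact_force: [0.5, -0.2, -0.5]
width: 0.0855
```

```bash
python3 - <<'E'
from h import *
import pickle
im,s=snap('wrist','w2'); pickle.dump(s,open('w2.pkl','wb')); print(s['position'],s['ee_rot'],s['clock'])
E
```

```text
[ 0.41436418 -0.05614674  0.26627829] [ 5.40839878e-04  9.99662943e-01  2.59557652e-02 -7.30263470e-05] 2.2
```

View pics/w2.png

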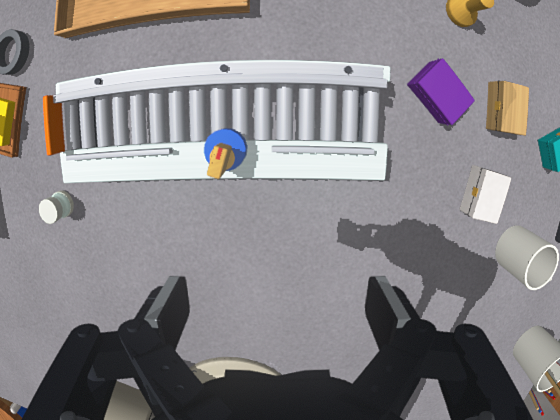

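The wrist view shows the bolt at (222,155), with its red mark pointing up and right and the disc towards the fence. The light box is at (508,107) and the white one at (487,195). Now a closer second view for stereo.

carry_out(moves=[100,0,3,-2,0,100,0,3,-3,0,100,0,0,-1,0,100,0,0,0,0,100,0,0,0,0,100,0,0,0,0,100,0,0,0,0,100,0,0,0,0,100,0,0,0,0,100,0,0,0,0])

```text
clock: 3.25
position: [0.4143, 0.0054, 0.2065]
ee_rot: [0.0, 1.0, 0.027, 0.0]
contact_force: [1.3, 0.1, -0.3]
width: 0.0855
```

```bash
python3 - <<'E'
from h import *
import pickle
im,s=snap('wrist','w3'); pickle.dump(s,open('w3.pkl','wb')); print(s['position'],s['ee_rot'],s['clock'])
a=cv2.imread('pics/w3.png'); print(a.shape)
b=cv2.imread('pics/w2.png')[60:190,40:400]
cv2.imwrite('pics/c2.png',np.vstack([cv2.resize(a[30:200,130:400],(780,490),interpolation=cv2.INTER_CUBIC)]))
E
```

```text
[0.41433403 0.00536318 0.20652058] [9.14079217e-05 9.99639167e-01 2.68604907e-02 2.03218067e-04] 3.25
(420, 560, 3)
```

View pics/w3.png

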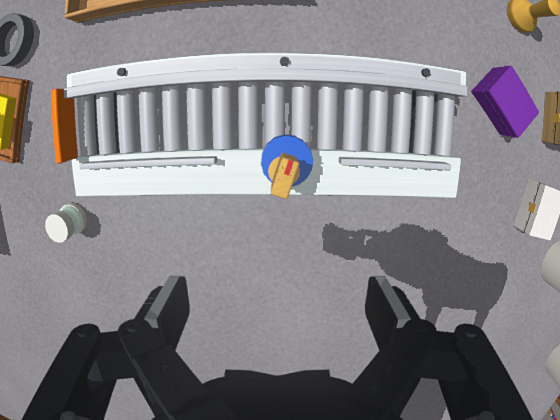

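The second view puts the bolt at (285,165), the disc's lane-side edge at about row 137 and the fence's inner edge at about row 83. I'll extract the geometry numerically and enlarge the bolt.

```bash
python3 - <<'E'
from h import *
import pickle
from scipy.optimize import least_squares
ims={}
for k in ('w2','w3'):
    im=cv2.imread(f'pics/{k}.png')[:,:,::-1].copy(); s=pickle.load(open(k+'.pkl','rb')); ims[k]=(im,s)
    bl=[c for c in blobs(im,(100,150,60),(125,255,255)) if 180<c[:,0,0].mean()<320 and c[:,0,1].mean()<200][0]
    br=[c for c in blobs(im,(10,90,80),(24,255,255)) if 180<c[:,0,0].mean()<320 and 120<c[:,0,1].mean()<210][0]
    rd=[c for c in blobs(im,(0,170,100),(6,255,255),5) if 180<c[:,0,0].mean()<320 and c[:,0,1].mean()<210]
    p=cv2.convexHull(bl)[:,0].astype(float)
    P=onz('wrist',p,.082,s)[:,:2]
    r=least_squares(lambda q:np.hypot(*(P-q).T)-.022,P.mean(0),loss='soft_l1',f_scale=.0005)
    print(k,'disc',r.x.round(4),'res',np.abs(r.fun).round(4).max())
    print(' brass',cv2.minAreaRect(br),'red',[ (c[:,0].mean(0).round(1),onz('wrist',c[:,0].mean(0),.114,s)[0].round(4)) for c in rd])
im,s=ims['w3']
a=cv2.resize(im[120:205,235:340],None,fx=7,fy=7,interpolation=cv2.INTER_CUBIC)[:,:,::-1]
cv2.imwrite('pics/c3.png',a)
g=cv2.cvtColor(im,cv2.COLOR_RGB2GRAY).astype(int)
for u in (110,180,232,285,340,400,440): print(u,[int(x) for x in g[48:108,u]])
E
```

```text
w2 disc [ 0.4538 -0.0022] res 0.0015
 brass ((216.90289306640625, 159.94715881347656), (16.937057495117188, 34.273921966552734), 19.09349250793457) red []
w3 disc [ 0.4542 -0.0012] res 0.0017
 brass ((282.2500305175781, 175.24998474121094), (29.725406646728516, 42.058292388916016), 18.43494987487793) red [(array([288.4, 166.6]), array([ 0.4556, -0.0014,  0.114 ]))]
110 [148, 144, 146, 147, 145, 146, 146, 149, 147, 146, 146, 146, 146, 147, 152, 150, 146, 153, 237, 251, 236, 234, 232, 235, 234, 234, 233, 232, 231, 233, 234, 232, 218, 219, 220, 221, 222, 221, 216, 213, 211, 213, 162, 81, 86, 92, 94, 95, 94, 94, 95, 96, 96, 96, 96, 96, 97, 97, 98, 98]
180 [152, 151, 149, 147, 147, 148, 146, 141, 148, 239, 252, 239, 232, 233, 234, 232, 230, 230, 230, 229, 229, 230, 232, 235, 205, 221, 222, 223, 224, 221, 219, 218, 219, 223, 206, 114, 87, 92, 89, 91, 92, 93, 92, 92, 91, 91, 92, 91, 92, 93, 92, 94, 93, 94, 94, 94, 93, 94, 95, 94]
232 [144, 145, 144, 144, 145, 183, 244, 247, 229, 226, 228, 230, 227, 226, 227, 226, 223, 225, 224, 226, 215, 213, 220, 220, 221, 222, 221, 218, 215, 219, 222, 225
[... 566 characters left out ...]
 90, 92, 93, 92, 92, 94, 92, 92, 93, 91, 91, 91, 93, 93, 95, 96, 95, 94, 90, 93, 93, 91, 93, 93, 95]
400 [147, 149, 148, 146, 147, 149, 152, 153, 148, 146, 148, 144, 145, 215, 244, 216, 209, 204, 207, 209, 209, 208, 204, 204, 207, 206, 205, 204, 196, 198, 199, 203, 204, 203, 197, 196, 196, 198, 166, 85, 91, 104, 105, 114, 193, 182, 201, 218, 219, 219, 220, 219, 219, 219, 220, 220, 221, 220, 221, 221]
440 [150, 152, 153, 153, 147, 143, 142, 142, 143, 145, 151, 154, 153, 151, 154, 154, 150, 144, 148, 218, 244, 213, 197, 196, 200, 199, 198, 198, 199, 196, 197, 200, 199, 183, 192, 196, 197, 199, 200, 196, 193, 193, 196, 170, 83, 80, 91, 90, 92, 90, 89, 95, 142, 163, 162, 162, 163, 162, 163, 163]
```

View pics/c3.png

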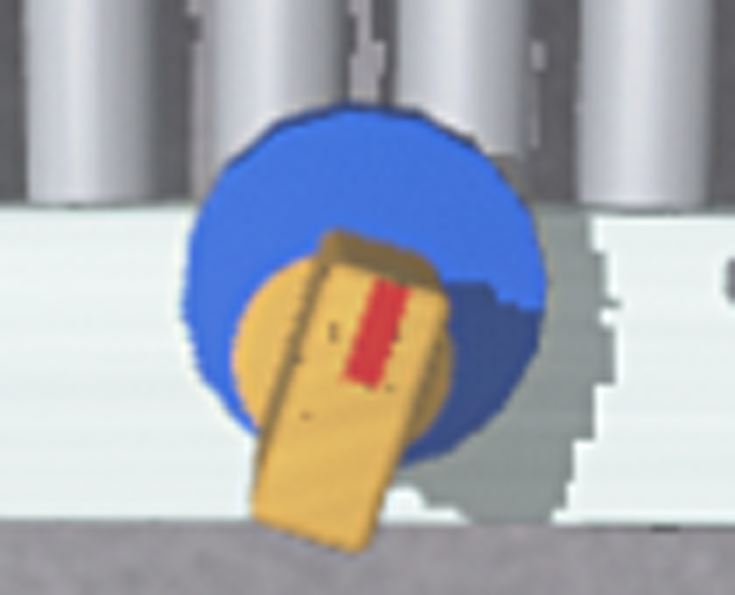

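```bash
python3 - <<'E'
from h import *
import pickle
s=pickle.load(open('w3.pkl','rb'))
C=np.array([[255,520],[360,550],[447,300],[328,262]])/7+[235,120]
P=onz('wrist',C,.114,s); print('bar top corners',P.round(4)[:,:2],'centre',P.mean(0).round(4))
d=(P[2]+P[3]-P[0]-P[1])/2; print('len',np.hypot(*d[:2]),'mark dir deg',np.degrees(np.arctan2(d[1],d[0])), 'wid',np.hypot(*(P[1]-P[0])[:2]))
U=np.array([110,180,232,285,340,400,440])
im=cv2.imread('pics/w3.png'); g=cv2.cvtColor(im,cv2.COLOR_BGR2GRAY).astype(float)
bot=[]
for u in U:
    c=g[48:108,u]; i=next(i for i in range(15,58) if c[i-1]>140 and c[i]<=140 and c[i+1]<110 and i>26)
    bot.append(48+i-1+(c[i-1]-140)/(c[i-1]-c[i])) 
B=onz('wrist',np.c_[U,bot],.060,s)
print(np.round(bot,1)); 
k=np.polyfit(B[:,1],B[:,0],1); print('fence bottom@.060 x=',k, 'res',(B[:,0]-np.polyval(k,B[:,1])).round(4))
T=onz('wrist',np.array([[110,85.7],[180,77.3],[232,75],[285,73.7]]),.076,s); print('fence top',T.round(4), (T[:,0]-np.polyval(k,T[:,1])).round(4))
# red mark / bar triangulation of height: bar top corner far-right in w2
im2=cv2.imread('pics/w2.png'); s2=pickle.load(open('w2.pkl','rb'))
def hsvred(im):
    h=cv2.cvtColor(im,cv2.COLOR_BGR2HSV); m=((h[...,0]<6)|(h[...,0]>174))&(h[...,1]>150)&(h[...,2]>110); m[:120]=0;m[210:]=0;m[:,:180]=0;m[:,320:]=0
    y,x=np.nonzero(m); return np.array([x.mean(),y.mean()]),len(x)
r3,r2=hsvred(im),hsvred(im2); print(r3,r2,'red 3d',tri(ray('wrist',r3[0],s),ray('wrist',r2[0],s2)).round(4))
# orange stop
for sp,im_ in ((s,im),(s2,im2)):
    o=[c for c in blobs(im_[:,:,::-1].copy(),(4,190,100),(18,255,255),100)]
    for c in o[:3]: print('orange',cv2.minAreaRect(c), onz('wrist',cv2.boxPoints(cv2.minAreaRect(c)),.088,sp)[:,:2].round(3).tolist())
E
```

```text
bar top corners [[ 0.4341  0.0099]
 [ 0.4314 -0.0015]
 [ 0.4589 -0.0089]
 [ 0.4621  0.0037]] centre [0.4466 0.0008 0.114 ]
len 0.028605886774472365 mark dir deg -13.75132623048445 wid 0.01168628175168513
[90.3 82.7 80.1 79.4 81.4 86.3 91.3]
fence bottom@.060 x= [-0.04825633  0.52436791] res [ 0.0001  0.0001 -0.0002  0.     -0.0001  0.      0.0001]
fence top [[0.5194 0.1597 0.076 ]
 [0.5231 0.0921 0.076 ]
 [0.5247 0.0476 0.076 ]
 [0.5274 0.0041 0.076 ]] [0.0027 0.0032 0.0026 0.0033]
(array([288.61764706, 167.08823529]), 68) (array([218.725, 153.175]), 40) red 3d [ 0.4554 -0.0016  0.1147]
orange ((63.49481201171875, 125.08543395996094), (73.3613510131836, 21.912853240966797), 86.34777069091797) [[0.522, 0.222], [0.52, 0.195], [0.452, 0.191], [0.451, 0.219]]
orange ((53.02545166015625, 124.61893463134766), (58.34416580200195, 17.785337448120117), 86.05481719970703) [[0.521, 0.221], [0.52, 0.193], [0.452, 0.19], [0.452, 0.218]]
```

carry_out(moves=[100,1.6,-0.2,-1,-0.147,100,1.6,-0.3,-2,-0.147,100,0,0,0,0,100,0,0,0,0,100,0,0,0,0,100,0,0,0,0,100,0,0,0,0,100,0,0,0,0,100,0,0,0,0,100,0,0,0,0])

```text
clock: 4.3
position: [0.4462, 0.0005, 0.1764]
ee_rot: [0.0, 0.993, -0.12, 0.0]
contact_force: [0.1, 0.2, 0.2]
width: 0.0854
```

```bash
python3 - <<'E'
from h import *
import pickle
im,s=snap('wrist','w4'); pickle.dump(s,open('w4.pkl','wb')); print(s['position'],s['ee_rot'],s['clock'],s['qpos'])
a=im[:,:,::-1]
cv2.imwrite('pics/c4.png',cv2.resize(a[60:340,130:430],None,fx=2.1,fy=2.1,interpolation=cv2.INTER_CUBIC))
E
```

```text
[0.44623646 0.00045342 0.176436  ] [ 4.95697014e-05  9.92804048e-01 -1.19750212e-01  8.59540773e-05] 4.3 [-1.55063663e-01  1.22810767e-01  1.85129653e+00 -1.01183977e-04
  1.16731008e+00  1.65584894e+00]
```

View pics/c4.png

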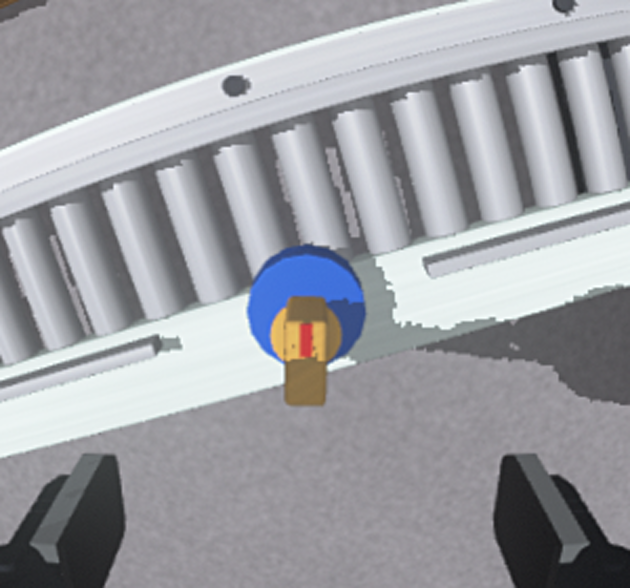

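The bolt bar is centred between the jaws at about (276,228) and its mark lines up with the tool. The fence edge shows clearly above the rollers. Going from this pose down to the opened angle would exceed the wrist range, so I'll flip by π and descend.

```bash
python3 - <<'E'
from h import *
import pickle
from scipy.optimize import least_squares
im=cv2.imread('pics/w4.png')[:,:,::-1].copy(); s=pickle.load(open('w4.pkl','rb'))
g=cv2.cvtColor(im,cv2.COLOR_RGB2GRAY).astype(float)
E=[]
for u in range(150,400,8):
    c=g[:,u]
    r=next((r for r in range(20,200) if c[r-6:r].min()>170 and c[r+1]<130 and c[r+3]<130),None)
    if r: E.append((u,r-1+(c[r-1]-150)/(c[r-1]-c[r]+1e-6) if c[r]<150 else r))
P=onz('wrist',E,.076,s); k=np.polyfit(P[:,1],P[:,0],1)
for _ in range(3):
    ok=abs(P[:,0]-np.polyval(k,P[:,1]))<.0012; k=np.polyfit(P[ok,1],P[ok,0],1)
print('fence',k,ok.sum(),len(ok)); print(ray('wrist',[[280,210]],s)[0])
bl=[c for c in blobs(im,(100,150,60),(125,255,255)) if 180<c[:,0,0].mean()<360 and 120<c[:,0,1].mean()<260][0]
D=onz('wrist',cv2.convexHull(bl)[:,0].astype(float),.082,s)[:,:2]
r=least_squares(lambda q:np.hypot(*(D-q).T)-.022,D.mean(0),loss='soft_l1',f_scale=.0005)
print('disc',r.x,abs(r.fun).max()); a=np.arctan(-k[0])
print('gap now',(np.polyval(k,r.x[1])-r.x[0])*np.cos(a)-.022,'yaw',a)
C=np.array([[285,320],[326,320],[287,362],[325,362]])/2.1+[130,60]; B=onz('wrist',C,.114,s); print('bar',B.round(4),B.mean(0))
E
```

```text
fence [-0.04897344  0.52309707] 29 32
[ 0.52501907 -0.01944787  0.31857136]
disc [ 0.45518549 -0.00174251] 0.0019012023720867202
gap now 0.04591552480994466 yaw 0.04893433911424019
bar [[ 0.463   0.0032  0.114 ]
 [ 0.4599 -0.0093  0.114 ]
 [ 0.4491  0.0061  0.114 ]
 [ 0.4462 -0.0057  0.114 ]] [ 0.45454789 -0.0014188   0.114     ]
```

carry_out(moves=[100,0,0,0,0.147,100,0,0,0,0.15,100,0,0,0,0.15,100,0,0,0,0.15,100,0,0,0,0.15,100,0,0,0,0.15,100,0,0,0,0.15,100,0,0,0,0.15,100,0,0,0,0.15,100,0,0,0,0.15])

```text
clock: 5.35
position: [0.4463, 0.0004, 0.1763]
ee_rot: [0.0, 0.807, 0.59, -0.0]
contact_force: [-0.3, 0.3, -1.0]
width: 0.0852
```

carry_out(moves=[100,0,0,0,0.15,100,0,0,0,0.15,100,0,0,0,0.15,100,0,0,0,0.15,100,0,0,0,0.15,100,0,0,0,0.15,100,0,0,0,0.15,100,0,0,0,0.15,100,0,0,0,0.15,100,0,0,0,0.15])

```text
clock: 6.35
position: [0.4463, 0.0004, 0.1763]
ee_rot: [-0.0, 0.188, 0.982, 0.0]
contact_force: [0.4, -0.3, 0.1]
width: 0.0853
```

carry_out(moves=[100,0.05,0,0,0.14,100,0,0,-3,0,100,0,0,-3,0,100,0,0,-2,0,100,0,0,-0.8,0,100,0,0,0,0,20,0,0,0,0,0,0,0,0,0,0,0,0,0,0,0,0,0,0,0], squeeze=70)

```text
clock: 7.35
position: [0.4472, 0.0004, 0.089]
ee_rot: [0.001, 0.122, 0.993, 0.0]
contact_force: [0.1, -0.3, -1.1]
width: 0.0281
```

carry_out(moves=[0,0,0,0,0,0,0,0,0,0,0,0,0,0,0,0,0,0,0,0,0,0,0,0,0,0,0,0,0,0,0,0,0,0,0,0,0,0,0,-0.05,0,0,0,0,-0.1,0,0,0,0,-0.1])

```text
clock: 8.35
position: [0.4472, 0.0012, 0.089]
ee_rot: [0.0, 0.247, 0.969, 0.001]
contact_force: [0.1, 4.3, 5.6]
width: 0.0128
```

carry_out(moves=[0,0,0,0,-0.13,0,0,0,0,-0.13,0,0,0,0,-0.13,0,0,0,0,-0.13,0,0,0,0,-0.13,0,0,0,0,-0.13,0,0,0,0,-0.13,0,0,0,0,-0.13,0,0,0,0,-0.13,0,0,0,0,-0.08])

```text
clock: 9.35
position: [0.4468, 0.0011, 0.089]
ee_rot: [-0.0, 0.767, 0.642, 0.0]
contact_force: [-0.8, 4.5, 6.6]
width: 0.0126
```

carry_out(moves=[0,0,0,0,0,0,0,0,0,0,100,0,0,0,0,100,0,0,0,0,100,0,0,0,0,100,0,0,2,0,100,0,0,3,0,100,0,0,3.5,0,100,0,0,1,0,100,0,0,0,0])

```text
clock: 10.35
position: [0.4479, 0.0002, 0.1846]
ee_rot: [0.002, 0.766, 0.643, 0.001]
contact_force: [-0.0, 0.2, -0.3]
width: 0.0851
```

```bash
cat > bolt.py <<'E'
from h import *
from scipy.optimize import least_squares
def meas(f):
    im,s=snap('wrist',f)
    bl=[c for c in blobs(im,(100,150,60),(125,255,255)) if 100<c[:,0,0].mean()<460 and 60<c[:,0,1].mean()<360][0]
    D=onz('wrist',cv2.convexHull(bl)[:,0].astype(float),.082,s)[:,:2]
    r=least_squares(lambda q:np.hypot(*(D-q).T)-.022,D.mean(0),loss='soft_l1',f_scale=.0005)
    d=r.x-[.4470,.0005]
    print('pos',s['position'],s['clock'],'disc',r.x.round(4),abs(r.fun).max().round(4),'off',np.hypot(*d),np.degrees(np.arctan2(d[1],d[0]))-2.8,
      'gap',(.5231-.049*r.x[1]-r.x[0])*.9988-.022)
E
python3 - <<'E'
from bolt import *
meas('w5'); a=cv2.imread('pics/w5.png')
cv2.imwrite('pics/c5.png',a)
E
```

```text
pos [4.47864177e-01 1.58368251e-04 1.84635328e-01] 10.35 disc [ 0.4439 -0.0056] 0.0003 off 0.006856376432617352 -119.95055087618417 gap 0.05740781032707792
```

View pics/c5.png

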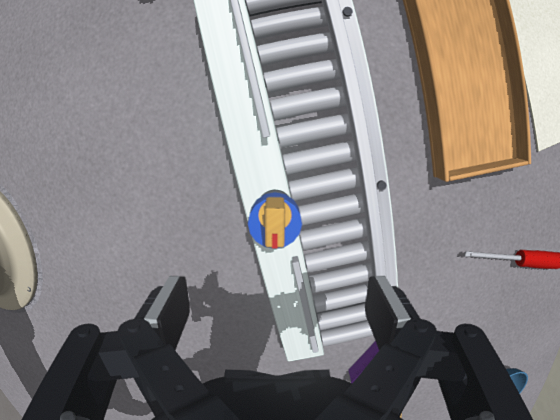

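The bolt now points towards the infeed, with the mark near the −y side at (275,240). I'll measure the gap within this one image, which cancels hand-eye bias.

```bash
python3 - <<'E'
from h import *
im=cv2.imread('pics/w5.png'); g=cv2.cvtColor(im,cv2.COLOR_BGR2GRAY).astype(int)
for r in (150,176,205,218,232,256): print(r,'310:',g[r,310:400].tolist())
cv2.imwrite('pics/c6.png',cv2.resize(im[140:270,230:400],None,fx=4.5,fy=4.5,interpolation=cv2.INTER_CUBIC))
E
```

```text
150 310: [175, 176, 179, 180, 181, 183, 185, 186, 188, 189, 189, 191, 193, 193, 194, 196, 197, 198, 201, 201, 204, 205, 208, 211, 215, 219, 221, 224, 226, 229, 230, 232, 233, 232, 234, 234, 234, 235, 237, 225, 153, 123, 124, 126, 115, 95, 87, 85, 109, 180, 228, 227, 223, 221, 222, 225, 225, 223, 223, 222, 205, 189, 195, 194, 198, 201, 199, 198, 199, 200, 197, 199, 227, 226, 149, 140, 142, 144, 144, 144, 145, 144, 142, 141, 143, 145, 145, 147, 147, 145]
176 310: [102, 110, 124, 141, 149, 153, 158, 161, 166, 168, 170, 173, 175, 178, 179, 181, 182, 185, 185, 186, 187, 188, 191, 191, 192, 194, 196, 197, 200, 201, 203, 205, 209, 212, 216, 220, 222, 225, 227, 230, 234, 235, 238, 240, 239, 192, 126, 123, 117, 101, 90, 85, 90, 154, 224, 225, 220, 218, 219, 221, 221, 220, 219, 219, 191, 181, 189, 191, 194, 196, 194, 193, 193, 193, 190, 196, 227, 213, 150, 144, 147, 146, 147, 148, 151, 155, 153, 150, 150, 149]
205 310: [165, 167, 170, 172, 174, 177, 178, 179, 182, 183, 186, 186, 187, 189, 189, 190, 192, 194, 196, 199, 202, 203, 208, 210, 214, 217, 219, 222, 225, 228, 231, 234, 236, 238, 240, 2
[... 913 characters left out ...]
9, 205, 202, 200, 198, 196, 194, 192, 191, 189, 189, 189, 167, 124, 110, 111, 108, 97, 89, 82, 90, 159, 211, 212, 209, 209, 213, 215, 210, 208, 209, 201, 185, 193, 192, 194, 198, 197, 197, 194, 191, 195, 216, 222, 165, 137, 137, 144, 149, 149]
256 310: [172, 174, 175, 178, 179, 182, 182, 185, 186, 187, 188, 189, 190, 193, 196, 200, 202, 206, 212, 216, 221, 223, 226, 227, 229, 231, 233, 235, 235, 237, 238, 238, 237, 235, 232, 229, 226, 222, 218, 211, 204, 200, 199, 198, 196, 194, 193, 191, 191, 188, 187, 184, 183, 181, 180, 178, 154, 110, 108, 105, 98, 87, 84, 105, 173, 209, 205, 204, 205, 210, 209, 206, 204, 205, 188, 196, 195, 193, 197, 199, 199, 197, 194, 197, 212, 222, 170, 139, 139, 144]
```

View pics/c6.png

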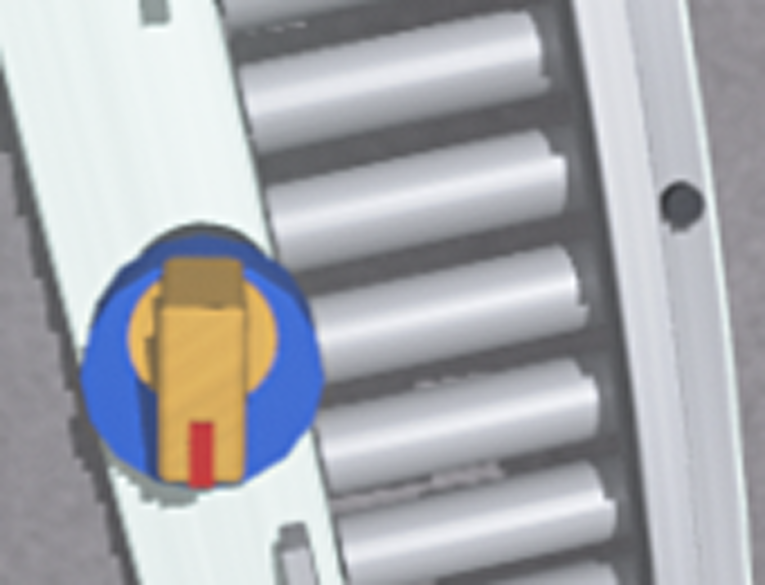

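```bash
python3 - <<'E'
from h import *
s=manip.get_state()
E=np.array([[358.7,150],[363,176],[367.2,205],[369,218],[370.8,232],[373.5,256]])
P=onz('wrist',E,.076,s); k=np.polyfit(P[:,1],P[:,0],1); print('fence',k,(P[:,0]-np.polyval(k,P[:,1])).round(4))
C=np.array([[160,303],[244,308],[160,480],[243,482]])/4.5+[230,140]; B=onz('wrist',C,.114,s); print('bar',B.round(4)[:,:2].tolist(),B.mean(0).round(4))
d=(B[2]+B[3]-B[0]-B[1]); print('mark dir',np.degrees(np.arctan2(d[1],d[0]))-2.8)
c=np.array([.4439,-.0056]); print('gap',(np.polyval(k,c[1])-c[0])*.9988-.022)
print('axis->fence',(np.polyval(k,B.mean(0)[1])-B.mean(0)[0])*.9988)
E
```

```text
fence [-0.04601996  0.52042179] [-0.  0. -0.  0.  0. -0.]
bar [[0.4417, 0.018], [0.4541, 0.0151], [0.4363, -0.0106], [0.4492, -0.0132]] [0.4453 0.0023 0.114 ]
mark dir -103.07288113230493
gap 0.05468736334072088
axis->fence 0.07490304052863161
```

The estimates put the gap at about 54.7–55.4 mm, inside the 54–57 window. Next, the gauge.

carry_out(moves=[100,0.8,4.8,0.4,0.05,100,0.8,4.8,0.4,0.05,100,0.8,4.8,0.4,0.05,100,0.8,4.8,0.4,0,100,0.8,4.8,0.4,0,100,0.8,4.8,0.4,0,100,0.4,2.2,0,0,100,0,0,0,0,100,0,0,0,0,100,0,0,0,0])

```text
clock: 11.4
position: [0.498, 0.3089, 0.206]
ee_rot: [-0.0, 0.716, 0.698, -0.002]
contact_force: [0.6, -0.2, 0.1]
width: 0.0854
```

```bash
python3 - <<'E'
from h import *
import pickle
im,s=snap('wrist','w6'); pickle.dump(s,open('w6.pkl','wb')); print(s['position'],s['ee_rot'],s['qpos'])
E
```

```text
[0.49795802 0.30891595 0.20602727] [-1.60530061e-04  7.15834790e-01  6.98267901e-01 -1.57042623e-03] [ 4.37008961e-01  3.08862122e-01  1.52078638e+00 -7.57001115e-04
  1.31501532e+00  4.62045610e-01]
```

View pics/w6.png

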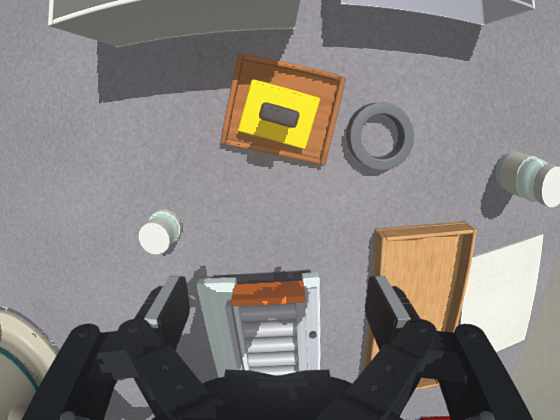

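The gauge is at about (279,114) in its rest, with the dark handle at (279,114) and its long axis roughly along image x, tilted about 12°. No neighbour is in the way of the jaws.

```bash
python3 - <<'E'
from h import *
import pickle
im=cv2.imread('pics/w6.png')[:,:,::-1].copy(); s=pickle.load(open('w6.pkl','rb'))
def rect(P,n):
    P=P[:,:2].astype(np.float32)*1000; r=cv2.minAreaRect(P); b=cv2.boxPoints(r); e=[b[1]-b[0],b[2]-b[1]]; l=max(e,key=np.linalg.norm)
    print(n,'centre mm',np.round(r[0],1),'size',np.round(r[1],1),'long dir deg',round(np.degrees(np.arctan2(l[1],l[0]))%180,1)); return r
y=[c for c in blobs(im,(24,120,90),(34,255,255),200) if c[:,0,1].max()<200]
Y=np.vstack(y)[:,0].astype(float); rect(onz('wrist',Y,.026,s),'yellow')
w=[c for c in blobs(im,(4,90,40),(34,255,255),1000) if c[:,0,1].max()<200 and c[:,0,0].mean()<400][0][:,0].astype(float); rect(onz('wrist',w,.016,s),'rest')
m=np.zeros(im.shape[:2],np.uint8); cv2.fillPoly(m,[cv2.convexHull(Y.astype(np.int32))],1)
h=cv2.cvtColor(im,cv2.COLOR_RGB2HSV); d=((h[...,1]<90)&(m>0)).astype(np.uint8)
c=max(cv2.findContours(d,0,1)[0],key=cv2.contourArea)[:,0].astype(float); rect(onz('wrist',c,.102,s),'handle@.102')
t=cv2.imread('pics/top0.png')[:,:,::-1].copy(); ty=blobs(t,(24,150,120),(34,255,255))[0][:,0]
def cen(c): M=cv2.moments(cv2.convexHull(c.astype(np.int32))); return [M['m10']/M['m00'],M['m01']/M['m00']]
print('tri',tri(ray('wrist',cen(Y),s),ray('top',cen(ty))).round(3), ray('wrist',[[280,210]],s)[0])
E
```

```text
yellow centre mm [500.7 387.2] size [53.3 69. ] long dir deg 162.8
rest centre mm [504.4 392.3] size [ 95.2 111. ] long dir deg 166.5
handle@.102 centre mm [500.6 387.2] size [12.9 28.4] long dir deg 162.3
tri [0.501 0.387 0.026] [0.50008092 0.38999559 0.34798284]
```

carry_out(moves=[100,0.26,1,0,0.143,100,0,1,0,0.143,100,0,1,0,0.143,100,0,1,0,0.143,100,0,1,0,0.143,100,0,1,0,0.143,100,0,1,-1,0.143,100,0,0.8,-1,0.143,100,0,0.03,-2,0.146,100,0,0,-2,0])

```text
clock: 12.45
position: [0.5018, 0.3876, 0.1472]
ee_rot: [0.0, 0.151, 0.988, 0.0]
contact_force: [0.0, -0.3, -0.5]
width: 0.085
```

carry_out(moves=[100,0,0,-3,0,100,0,0,-3,0,100,0,0,-2,0,100,0,0,0,0,100,0,0,0,0,10,0,0,0,0,0,0,0,0,0,0,0,0,0,0,0,0,0,0,0,0,0,0,0,0], squeeze=40)

```text
clock: 13.45
position: [0.5014, 0.3888, 0.0676]
ee_rot: [0.0, 0.152, 0.988, 0.0]
contact_force: [1.8, 2.6, -3.1]
width: 0.0134
```

carry_out(moves=[0,0,0,0,0,0,0,0,0,0,0,0,0,0,0,0,0,0,0,0,0,0,0,0,0,0,0,0,1,0,0,0,0,2,0,0,0,0,3,0,0,0,0,4,0,0,0,0,2,0])

```text
clock: 14.45
position: [0.5026, 0.3897, 0.1909]
ee_rot: [0.002, 0.152, 0.988, 0.002]
contact_force: [0.2, 0.3, -0.8]
width: 0.0132
```

carry_out(moves=[0,0,-4.65,1,-0.122,0,0,-4.65,1,-0.122,0,0,-4.65,0,-0.122,0,0,-4.65,0,-0.122,0,0,-4.65,0,-0.122,0,0,-4.65,0,-0.122,0,0,-4.65,0,-0.122,0,0,-4.65,0,-0.122,0,0,-4.65,0,-0.122,0,0,-4.65,0,-0.119])

```text
clock: 15.45
position: [0.501, -0.0779, 0.2075]
ee_rot: [0.0, 0.691, 0.722, 0.0]
contact_force: [0.7, 1.0, -1.3]
width: 0.0133
```

carry_out(moves=[0,0,-4.5,0,0,0,0,0,-3,0,0,0,0,-3,0,0,0,0,0,0,0,0,0,0,0,0,0,0,0,0,0,0,0,0,0,0,0,0,0,0,0,0,0,0,0,0,0,0,0,0])

```text
clock: 16.45
position: [0.5015, -0.1212, 0.1477]
ee_rot: [0.0, 0.689, 0.724, 0.0]
contact_force: [0.3, 0.2, -1.5]
width: 0.0136
```

```bash
python3 - <<'E'
from h import *
im,s=snap('wrist','w7'); p=s['position'];q=s['ee_rot']; print(p,2*np.arctan2(q[2],q[1]),q,s['contact_force'])
E
```

```text
[ 0.50151795 -0.12116357  0.14772237] 1.6201000420017797 [3.61071751e-04 6.89462150e-01 7.24321608e-01 1.46608600e-04] [ 0.33428819  0.22635616 -1.50570105]
```

View pics/w7.png

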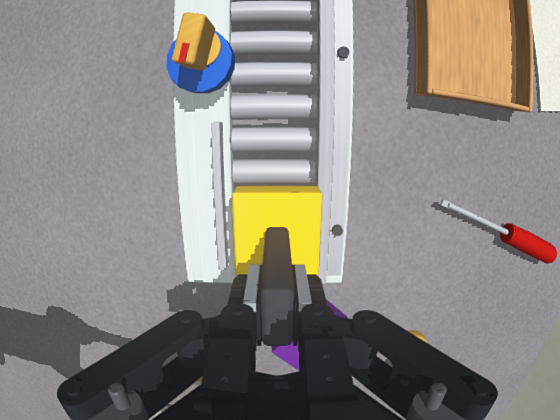

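The gauge is aligned lengthwise between fence and near side above the infeed rollers, with its front edge at row 188. I'll lower it and then slide.

carry_out(moves=[0,0,0,-1.5,0,0,0,0,-0.6,0,0,0,0,-0.4,0,0,0,0,0,0,0,0,0,0,0,0,0,0,0,0,0,0,0,0,0,0,0,0,0,0,0,0,0,0,0,0,0,0,0,0])

```text
clock: 17.5
position: [0.5028, -0.1229, 0.1339]
ee_rot: [0.005, 0.689, 0.725, 0.001]
contact_force: [-19.0, 4.1, 64.8]
width: 0.0135
```

Force of 65 N at z=0.134: the gauge's edge is sitting on the fence top. I'll raise it and shift away from the fence.

carry_out(moves=[0,0,0,1,0,0,0,0,1,0,0,-0.5,0,0,0,0,0,0,0,0,0,0,0,-1,0,0,0,0,-0.5,0,0,0,0,0,0,0,0,0,0,0,0,0,0,0,0,0,0,0,0,0])

```text
clock: 18.5
position: [0.4966, -0.1213, 0.1274]
ee_rot: [0.0, 0.69, 0.724, 0.0]
contact_force: [-0.2, 0.2, -2.3]
width: 0.0132
```

carry_out(moves=[0,0,0,-0.2,0,0,0,0,-0.2,0,0,0,0,0,0,0,0,0,0,0,0,0,0,0,0,0,0,0,0,0,0,0,0,0,0,0,0,0,0,0,0,0,0,0,0,0,0,0,0,0])

```text
clock: 19.5
position: [0.4964, -0.1213, 0.1234]
ee_rot: [0.0, 0.69, 0.724, 0.0]
contact_force: [-0.2, 0.1, -1.9]
width: 0.0132
```

carry_out(moves=[0,0,0,-0.1,0,0,0,0,-0.1,0,0,0,0,0,0,0,0,0,0,0,0,0,0,0,0,0,0.1,0,0,0,0,0.1,0,0,0,0,0.1,0,0,0,0,0,0,0,0,0,0,0,0,0])

```text
clock: 20.5
position: [0.4994, -0.1213, 0.1213]
ee_rot: [0.0, 0.69, 0.724, 0.0]
contact_force: [0.2, 0.5, -1.9]
width: 0.0133
```

carry_out(moves=[0,0,0,-0.1,0,0,0,0,-0.1,0,0,0,0,0,0,0,0.1,0,0,0,0,0,0,0,0,0,0.1,0,0,0,0,0,0,0,0,0,0,0,0,0,0,0,0,0,0,0,0,0,0,0])

```text
clock: 21.5
position: [0.5014, -0.1213, 0.1193]
ee_rot: [0.0, 0.69, 0.724, 0.0]
contact_force: [-0.5, 0.4, -2.6]
width: 0.0135
```

```bash
python3 - <<'E'
from h import *
im,s=snap('wrist','w8'); im2,_=snap('scene','s8')
a=im[:,:,::-1][150:360,150:410]; b=im2[:,:,::-1][140:260,210:400]
cv2.imwrite('pics/c8.png',np.vstack([cv2.resize(a,(620,300*620//620),interpolation=cv2.INTER_CUBIC) if 0 else cv2.resize(a,(433,350)),cv2.resize(b,(433,250))]))
E
```

```text
(no output)
```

View pics/c8.png

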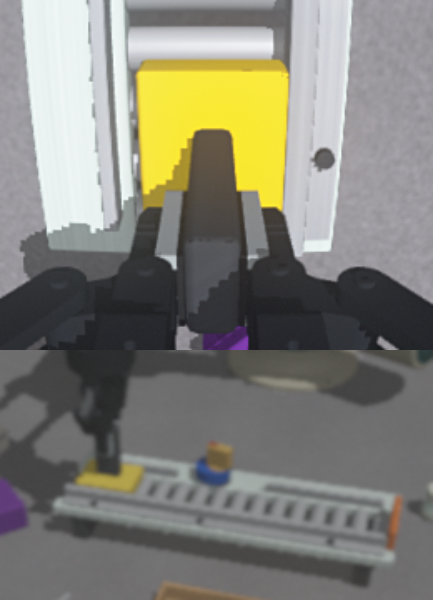

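The gauge sits in the lane beside the fence, but it slipped up in the jaws. I'll keep lowering gently until it touches the rollers.

carry_out(moves=[0,0,0,-0.1,0,0,0,0,-0.1,0,0,0,0,-0.1,0,0,0,0,-0.1,0,0,0,0,-0.1,0,0,0,0,0,0,0,0,0,0,0,0,0,0,0,0,0,0,0,0,0,0,0,0,0,0])

```text
clock: 22.6
position: [0.5018, -0.1222, 0.1186]
ee_rot: [0.002, 0.689, 0.724, -0.0]
contact_force: [-6.2, 0.1, 24.1]
width: 0.0134
```

carry_out(moves=[0,-0.05,0,0.35,0,0,-0.05,1,0,0,0,-0.05,1,0,0,0,-0.05,1,0,0,0,-0.05,1,0,0,0,-0.05,1,0,0,0,-0.05,1,0,0,0,0,0,0,0,0,0,0,0,0,0,0,0,0,0])

```text
clock: 23.6
position: [0.4985, -0.0604, 0.1187]
ee_rot: [0.001, 0.689, 0.724, 0.001]
contact_force: [-1.0, -0.3, 8.5]
width: 0.0136
```

carry_out(moves=[0,-0.05,1,0,0,0,-0.05,1,0,0,0,-0.05,1,0,0,0,-0.05,1,0,0,0,-0.05,1,0,0,0,-0.05,1,0,0,0,0,0,0,0,0,0,0,0,0,0,0,0,0,0,0,0,0,0,0])

```text
clock: 24.6
position: [0.4956, -0.0001, 0.1187]
ee_rot: [0.0, 0.689, 0.724, 0.001]
contact_force: [-0.6, 1.3, 8.1]
width: 0.0136
```

It went in with no jamming. A quick play check while it's in the gate: nudge towards the disc.

carry_out(moves=[0,0.1,0,0,0,0,0.1,0,0,0,0,0,0,0,0,0,0,0,0,0,0,0,0,0,0,0,0,0,0,0,0,0,0,0,0,0,0,0,0,0,0,0,0,0,0,0,0,0,0,0])

```text
clock: 25.6
position: [0.496, -0.0002, 0.1186]
ee_rot: [-0.001, 0.689, 0.724, -0.0]
contact_force: [-3.0, 0.5, 11.4]
width: 0.0135
```

carry_out(moves=[0,-0.1,0,0,0,0,-0.1,0,0,0,0,-0.1,0,0,0,0,-0.1,0,0,0,0,0,0,0,0,0,0,0,0,0,0,0,0,0,0,0,0,0,0,0,0,0,0,0,0,0,0,0,0,0])

```text
clock: 26.6
position: [0.4952, -0.0005, 0.1188]
ee_rot: [0.002, 0.69, 0.724, 0.002]
contact_force: [2.6, 1.0, 5.5]
width: 0.0138
```

carry_out(moves=[0,-0.1,0,0.2,0,0,0,0,0,0,0,0,0,0,0,0,0,0,0,0,0,0,0,0,0,0,0,0,0,0,0,0,0,0,0,0,0,0,0,0,0,0,0,0,0,0,0,0,0,0])

```text
clock: 27.6
position: [0.4935, -0.0008, 0.1199]
ee_rot: [0.001, 0.69, 0.724, 0.001]
contact_force: [4.9, 1.3, -1.5]
width: 0.0134
```

carry_out(moves=[0,0.1,0,0,0,0,0.1,0,0,0,0,0.1,0,0,0,0,0.1,0,0,0,0,0.1,0,0,0,0,0,0,0,0,0,0,0,0,0,0,0,0,0,0,0,0,0,0,0,0,0,0,0,0])

```text
clock: 28.6
position: [0.496, -0.0013, 0.1195]
ee_rot: [-0.001, 0.69, 0.724, -0.001]
contact_force: [-0.7, 0.1, -2.0]
width: 0.0136
```

carry_out(moves=[0,0.1,0,0,0,0,0,0,0,0,0,0,0,0,0,0,0,0,0,0,0,0,0,0,0,0,0,0,0,0,0,0,0,0,0,0,0,0,0,0,0,0,0,0,0,0,0,0,0,0])

```text
clock: 29.6
position: [0.4962, -0.0012, 0.1196]
ee_rot: [-0.001, 0.69, 0.724, -0.001]
contact_force: [-4.7, -1.2, 0.3]
width: 0.0135
```

carry_out(moves=[0,-0.2,0,0,0,0,0,0,0,0,0,0,0,0,0,0,0,0,0,0,0,0,0,0,0,0,0,0,0,0,0,0,0,0,0,0,0,0,0,0,0,0,0,0,0,0,0,0,0,0])

```text
clock: 30.6
position: [0.4959, -0.0012, 0.1198]
ee_rot: [0.0, 0.69, 0.724, 0.0]
contact_force: [-2.7, 0.6, -3.0]
width: 0.0136
```

carry_out(moves=[0,-0.1,0,0,0,0,0,0,0,0,0,0,0,0,0,0,0,0,0,0,0,0,0,0,0,0,0,0,0,0,0,0,0,0,0,0,0,0,0,0,0,0,0,0,0,0,0,0,0,0])

```text
clock: 31.6
position: [0.4949, -0.0013, 0.1198]
ee_rot: [0.0, 0.69, 0.724, 0.0]
contact_force: [0.1, 0.9, -1.7]
width: 0.0136
```

Fence contact starts near x=0.4955 and disc contact near 0.4943, so the play is about 1.2 mm, which agrees with vision. I'll lower it back onto the rollers and finish the pass.

carry_out(moves=[0,0,0,-0.2,0,0,-0.05,1,0,0,0,-0.05,1,0,0,0,-0.05,1,0,0,0,-0.05,1,0,0,0,-0.05,1,0,0,0,-0.05,1,0,0,0,-0.05,1,0,0,0,-0.05,1,0,0,0,-0.05,1,0,0])

```text
clock: 32.6
position: [0.4908, 0.0891, 0.1187]
ee_rot: [0.001, 0.689, 0.724, 0.0]
contact_force: [-0.2, -0.3, 5.4]
width: 0.0132
```

carry_out(moves=[0,-0.05,1,0,0,0,0,0,0,0,0,0,0,2,0,0,0,0,3,0,0,0,0,3,0,0,0,3,0,0.14,0,0,4,0,0.14,0,0,4,0,0.14,0,0,4,0,0.14,0,0,4,0,0.14])

```text
clock: 33.6
position: [0.4893, 0.2906, 0.1973]
ee_rot: [-0.0, 0.397, 0.918, -0.0]
contact_force: [1.0, -1.2, -0.8]
width: 0.0135
```

carry_out(moves=[0,0.4,3,0,0.14,0,0.4,3,0,0.14,0,0.4,3,0,0.14,0,0.15,1,0,0.11,0,0,0,-2,0,0,0,0,-4,0,0,0,0,-3,0,0,0,0,-2,0,0,0,0,-1,0,0,0,0,-0.5,0])

```text
clock: 34.6
position: [0.5028, 0.3887, 0.0715]
ee_rot: [-0.001, 0.145, 0.989, -0.001]
contact_force: [0.2, -0.2, -1.2]
width: 0.0136
```

carry_out(moves=[0,0,0,-0.4,0,0,0,0,0,0,0,0,0,0,0,0,0,0,0,0,0,0,0,0,0,0,0,0,0,0,0,0,0,0,0,0,0,0,0,0,0,0,0,0,0,0,0,0,0,0])

```text
clock: 35.6
position: [0.5033, 0.3887, 0.0688]
ee_rot: [-0.0, 0.145, 0.989, 0.0]
contact_force: [-0.3, -0.5, -1.9]
width: 0.0132
```

carry_out(moves=[0,0,0,-0.2,0,0,0,0,-0.2,0,0,0,0,0,0,60,0,0,0,0,60,0,0,0,0,60,0,0,0,0,60,0,0,3,0,100,0,0,4,0,100,0,0,5,-0.1,100,0,-3,1,-0.1])

```text
clock: 36.6
position: [0.5067, 0.363, 0.2012]
ee_rot: [0.004, 0.244, 0.97, 0.005]
contact_force: [0.8, -1.6, 0.0]
width: 0.0855
```

```bash
python3 - <<'E'
from h import *
im,s=snap('wrist','w9'); print(s['position'],s['ee_rot'],s['clock'])
def rect(P,n):
    P=P[:,:2].astype(np.float32)*1000; r=cv2.minAreaRect(P); b=cv2.boxPoints(r); e=[b[1]-b[0],b[2]-b[1]]; l=max(e,key=np.linalg.norm)
    print(n,'centre mm',np.round(r[0],1),'size',np.round(r[1],1),'long dir deg',round(np.degrees(np.arctan2(l[1],l[0]))%180,1))
y=blobs(im,(24,120,90),(34,255,255),200); Y=np.vstack(y)[:,0].astype(float); rect(onz('wrist',Y,.026,s),'yellow')
ims=cv2.imread('pics/top0.png'); im,_=snap('top','t9')
for f in (ims[:,:,::-1].copy(),im):
    for nm,lo,hi in (('lightwood',(10,60,80),(22,200,255)),('white',(0,0,190),(179,30,255))):
        for c in blobs(f,lo,hi,100):
            (x,yy),_,_=cv2.minAreaRect(c)
            if 340<x<470 and 200<yy<310: print(nm,round(x,1),round(yy,1),cv2.contourArea(c))
cv2.imwrite('pics/c9.png',np.hstack([cv2.imread('pics/w9.png')[60:400,130:430],cv2.resize(im[190:310,330:480,::-1],(425,340))]))
E
```

```text
[0.50667455 0.36298919 0.20123133] [0.00439988 0.24397964 0.96975541 0.00538737] 36.6
yellow centre mm [501.4 385.9] size [54.4 70.5] long dir deg 162.8
lightwood 407.5 227.5 493.5
white 402.3 273.9 373.5
lightwood 407.5 227.5 495.5
white 402.7 274.1 391.0
```

View pics/c9.png

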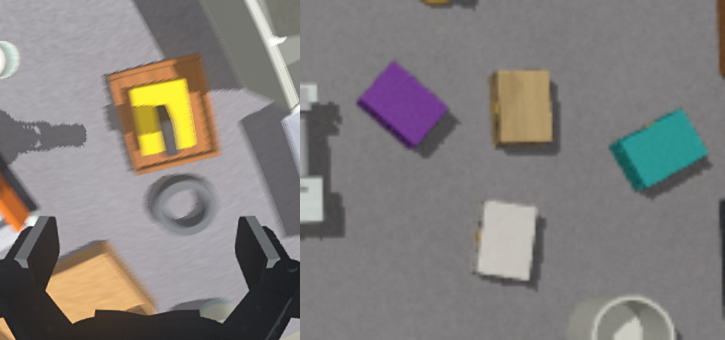

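The gauge is upright in its tray at about (160,125) in the left crop. Light (522,107) and white (507,240) in the right crop are unmoved. Now the boxes and the carton from existing images.

```bash
cat >> h.py <<'E'
def rect(P,n):
    P=P[:,:2].astype(np.float32)*1000; r=cv2.minAreaRect(P); b=cv2.boxPoints(r); e=[b[1]-b[0],b[2]-b[1]]; l=max(e,key=np.linalg.norm)
    print(n,'centre mm',np.round(r[0],1),'size',np.round(r[1],1),'long dir deg',round(np.degrees(np.arctan2(l[1],l[0]))%180,1)); return r
E
python3 - <<'E'
from h import *
import pickle
im=cv2.imread('pics/w1.png')[:,:,::-1].copy(); s=pickle.load(open('w1.pkl','rb'))
top=cv2.imread('pics/t9.png')[:,:,::-1].copy()
for nm,lo,hi in (('light',(10,60,120),(22,200,255)),('white',(0,0,190),(179,30,255))):
    for c in blobs(im,lo,hi,600)[:5]:
        P=onz('wrist',c[:,0].astype(float),.04,s)
        if .3<P[:,0].mean()<.65 and -.5<P[:,1].mean()<-.25: rect(P,nm); u=c
    t=[c for c in blobs(top,lo,hi,100) if 380<c[:,0,0].mean()<420 and 200<c[:,0,1].mean()<300][0]
    rect(onz('top',t[:,0].astype(float),.04),nm+' top')
    mu=lambda c:np.array(cv2.minAreaRect(c)[0])
    print(tri(ray('wrist',mu(u),s),ray('top',mu(t))).round(3))
t=[c for c in blobs(top,(10,60,60),(22,220,255),1500) if c[:,0,0].mean()<300 and c[:,0,0].mean()>170][0]
rect(onz('top',t[:,0].astype(float),.030),'carton top')
for k in ('w2','w6'):
    im=cv2.imread(f'pics/{k}.png')[:,:,::-1].copy(); s=pickle.load(open(k+'.pkl','rb'))
    for c in blobs(im,(10,60,60),(22,220,255),800):
        P=onz('wrist',c[:,0].astype(float),.03,s)
        if .58<P[:,0].mean()<.76 and 0<P[:,1].mean()<.25: rect(P,'carton '+k)
E
```

```text
light centre mm [ 542.6 -373. ] size [69.9 49.7] long dir deg 2.9
light top centre mm [ 543.2 -369.9] size [65.6 57.4] long dir deg 1.0
[ 0.545 -0.373  0.026]
white centre mm [ 416.  -351.9] size [53.4 70. ] long dir deg 172.7
white centre mm [ 336.6 -457.9] size [81.5 86.2] long dir deg 110.1
white top centre mm [ 415.7 -354.8] size [46.7 66.3] long dir deg 172.7
[ 0.409 -0.352  0.266]
carton top centre mm [676.8 123.3] size [131.6 266.8] long dir deg 92.3
carton w2 centre mm [618.8 125.2] size [275.6  56.3] long dir deg 82.7
carton w6 centre mm [671.4 187.8] size [134.1 166.5] long dir deg 92.6
```

carry_out(moves=[100,0.2,-4.05,0.2,-0.145,100,0.2,-4.05,0,-0.145,100,0.2,-4.05,0,-0.145,100,0.2,-4.05,0,-0.145,100,0.2,-4.05,0,-0.145,100,0.2,-4.05,0,-0.145,100,0.2,-4.05,0,-0.145,100,0.2,-4.05,0,-0.145,100,0.2,-4.05,0,-0.145,100,0.2,-4.05,0,-0.145])

```text
clock: 37.7
position: [0.5229, -0.0474, 0.196]
ee_rot: [-0.001, 0.827, 0.562, -0.0]
contact_force: [1.4, 0.1, -0.0]
width: 0.0854
```

carry_out(moves=[100,0.2,-4.05,0,-0.145,100,0.2,-4.05,0,-0.145,100,0.2,-4.05,0,-0.145,100,0.2,-4.05,0,-0.145,100,0.2,-4.05,0,-0.145,100,0.2,-4.05,0,-0.145,100,0.2,-4.05,0,-0.145,100,0.2,-4.05,0,-0.145,100,0,0,0,0,100,0,0,0,0])

```text
clock: 38.7
position: [0.5389, -0.3704, 0.1952]
ee_rot: [-0.001, 1.0, 0.02, -0.001]
contact_force: [0.5, 0.3, 0.3]
width: 0.0853
```

```bash
cat > box.py <<'E'
from h import *
import sys
C={'light':((10,50,110),(24,200,255)),'white':((0,0,190),(179,30,255))}
def find(nm,z,near,f,r=.06):
    im,s=snap('wrist',f); q=s['ee_rot']; print('tcp',s['position'].round(4),'psi',2*np.arctan2(q[2],q[1]),'t',s['clock'],'w',s['width'])
    for c in blobs(im,*C[nm],300):
        P=onz('wrist',c[:,0].astype(float),z,s)
        if np.hypot(*(P[:,:2].mean(0)-near))<r: rect(P,nm)
E
python3 -c "
from box import *
find('light',.04,(.5426,-.373),'w10')"
```

```text
tcp [ 0.5389 -0.3704  0.1952] psi 0.03959053610001013 t 38.7 w 0.08527493055273055
light centre mm [ 545.6 -373.9] size [72.3 50.4] long dir deg 2.3
```

carry_out(moves=[100,0.45,-0.3,-3,0.005,100,0,0,-4,0,100,0,0,-4,0,100,0,0,-4,0,100,0,0,-2,0,100,0,0,-0.5,0,100,0,0,0,0,30,0,0,0,0,0,0,0,0,0,0,0,0,0,0], squeeze=40)

```text
clock: 39.75
position: [0.5449, -0.3739, 0.0239]
ee_rot: [0.001, 1.0, 0.022, 0.001]
contact_force: [0.4, -0.6, -1.6]
width: 0.0489
```

carry_out(moves=[0,0,0,0,0,0,0,0,0,0,0,0,0,0,0,0,0,0,1,0,0,0,0,2,0,0,0,0,4,0,0,0,0,4,0,0,0,0,4,0,0,0,0,2,0,0,0,0,0,0])

```text
clock: 40.75
position: [0.5454, -0.3746, 0.1964]
ee_rot: [0.003, 1.0, 0.022, 0.003]
contact_force: [-0.6, 0.4, -1.5]
width: 0.0487
```

carry_out(moves=[0,-0.4,2.5,0,0.15,0,-0.45,2.5,0,0.15,0,-0.45,2.5,0,0.15,0,-0.45,2.5,0,0.15,0,-0.45,2.5,0,0.15,0,-0.45,2.5,0,0.15,0,-0.45,2.5,0,0.15,0,-0.45,2.5,0,0.15,0,-0.45,2.5,0,0.15,0,-0.45,2.6,0,0.15])

```text
clock: 41.75
position: [0.4978, -0.1209, 0.19]
ee_rot: [-0.002, 0.714, 0.7, -0.001]
contact_force: [-0.6, 0.1, -0.8]
width: 0.049
```

carry_out(moves=[0,0,0,-2,0.075,0,0,0,-4,0,0,0,0,-3.5,0,0,0,0,-1,0,0,0,0,-0.5,0,0,0,0,0,0,0,0,0,0,0,0,0,0,0,0,0,0,0,0,0,0,0,0,0,0])

```text
clock: 42.75
position: [0.4949, -0.1219, 0.0835]
ee_rot: [-0.003, 0.689, 0.725, -0.003]
contact_force: [-10.8, 0.6, 17.8]
width: 0.049
```

carry_out(moves=[0,0,0,0.3,0,0,0,0,0.2,0,0,0,0,0,0,0,0,0,0,0,0,0,0,0,0,0,0,0,0,0,0,0,0,0,0,0,0,0,0,0,0,0,0,0,0,0,0,0,0,0])

```text
clock: 43.75
position: [0.4994, -0.1222, 0.0868]
ee_rot: [0.0, 0.69, 0.724, 0.0]
contact_force: [-0.1, -0.7, -1.0]
width: 0.0488
```

```bash
python3 - <<'E'
from box import *
find('light',.105,(.4985,-.122),'w11',.1)
im2,_=snap('scene','s11')
a=cv2.imread('pics/w11.png')[130:400,120:440]; b=im2[:,:,::-1][150:250,210:330]
cv2.imwrite('pics/c11.png',np.hstack([cv2.resize(a,(400,337)),cv2.resize(b,(400,337),interpolation=cv2.INTER_CUBIC)]))
E
```

```text
tcp [ 0.4994 -0.1222  0.0868] psi 1.619831273639071 t 43.75 w 0.04880550788163366
light centre mm [ 498.9 -120.2] size [48.2 71.6] long dir deg 92.8
light centre mm [497.2 -80.7] size [41.8  5.9] long dir deg 2.7
```

View pics/c11.png

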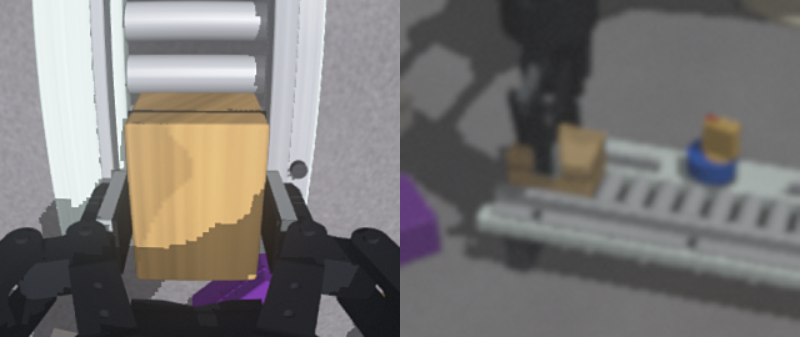

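The box is aligned lengthwise in the lane. The earlier contact was the far fingertip on the fence top. I'll release it about 2 mm above the rollers.

carry_out(moves=[0,0.1,0,-0.2,0,0,0,0,0,0,0,0,0,0,0,72,0,0,0,0,72,0,0,0,0,72,0,0,0,0,72,0,0,2,0,72,0,0,3,0,0,0,0,3,0,0,0,-3,0,0])

```text
clock: 44.85
position: [0.5028, -0.1511, 0.1692]
ee_rot: [0.003, 0.688, 0.725, 0.002]
contact_force: [1.2, -0.6, -1.0]
width: 0.0331
```

carry_out(moves=[0,0.15,-3,0,0,0,0.1,-1.5,0,0,0,0,0,-3,0,0,0,0,-3,0,0,0,0,-2.5,0,0,0,0,0,0,0,0,0,0,0,0,0,0,0,0,0,0,0,0,0,0,0,0,0,0])

```text
clock: 45.85
position: [0.5036, -0.1976, 0.081]
ee_rot: [0.001, 0.69, 0.724, 0.0]
contact_force: [0.7, -0.4, -0.9]
width: -0.0002
```

```bash
python3 -c "
from box import *
find('light',.1,(.5006,-.12),'w12',.08)"
```

```text
tcp [ 0.5036 -0.1976  0.081 ] psi 1.6199019831925614 t 45.85 w -0.0001793989640710272
light centre mm [ 500.4 -124.3] size [49.1 68.7] long dir deg 92.5
```

carry_out(moves=[0,0,0,-0.5,0,0,-0.05,1,0,0,0,-0.05,1,0,0,0,-0.05,1,0,0,0,-0.05,1,0,0,0,-0.05,1,0,0,0,-0.05,1,0,0,0,-0.05,1,0,0,0,-0.05,1,0,0,0,-0.05,1,0,0])

```text
clock: 46.9
position: [0.4984, -0.1064, 0.0749]
ee_rot: [0.0, 0.69, 0.724, 0.0]
contact_force: [1.0, -0.1, -0.5]
width: -0.0002
```

carry_out(moves=[0,-0.05,1,0,0,0,-0.05,1,0,0,0,-0.05,1,0,0,0,-0.05,1,0,0,0,-0.05,1,0,0,0,-0.05,1,0,0,0,-0.05,1,0,0,0,-0.05,1,0,0,0,-0.05,1,0,0,0,-0.05,1,0,0])

```text
clock: 47.9
position: [0.4933, -0.0064, 0.0748]
ee_rot: [0.0, 0.69, 0.724, 0.0]
contact_force: [0.5, -0.6, -0.1]
width: 0.0003
```

```bash
python3 -c "
from box import *
find('light',.1,(.495,.05),'w13',.15)"
```

```text
tcp [ 0.4933 -0.0064  0.0748] psi 1.619846872359105 t 47.9 w 0.0002977502736972437
light centre mm [492.5  39.6] size [48.9 69. ] long dir deg 92.5
light centre mm [597.3  81.4] size [ 72.1 128.8] long dir deg 100.5
light centre mm [445.    0.5] size [51.5 22.8] long dir deg 57.5
```

carry_out(moves=[0,-0.05,1,0,0,0,-0.05,1,0,0,0,-0.05,1,0,0,0,-0.05,1,0,0,0,-0.05,1,0,0,0,-0.05,1,0,0,0,-0.05,1,0,0,0,-0.05,1,0,0,0,-0.05,1,0,0,0,-0.05,1,0,0])

```text
clock: 48.95
position: [0.4883, 0.0936, 0.0748]
ee_rot: [0.0, 0.69, 0.724, 0.0]
contact_force: [-0.1, -0.3, -0.3]
width: 0.0001
```

carry_out(moves=[0,-0.05,1,0,0,0,-0.05,0.8,0,0,0,-0.05,0.7,0,0,0,0,0.6,0,0,0,0,0.5,0,0,0,0,0.3,0,0,0,0,0,0,0,0,0,0,0,0,0,0,0,0,0,0,0,0,0,0])

```text
clock: 49.95
position: [0.4869, 0.1315, 0.0749]
ee_rot: [0.0, 0.69, 0.724, 0.0]
contact_force: [1.1, 0.4, 0.7]
width: -0.0003
```

```bash
python3 -c "
from box import *
find('light',.1,(.488,.17),'w14',.08)
im=cv2.imread('pics/w14.png'); 
s=manip.get_state()
for c in blobs(im[:,:,::-1].copy(),(4,190,100),(12,255,255),60): P=onz('wrist',c[:,0].astype(float),.088,s); print(P.min(0).round(4),P.max(0).round(4))"
```

```text
tcp [0.4869 0.1315 0.0749] psi 1.6194401321874696 t 49.95 w -0.0002506748442357038
light centre mm [482.7 179.6] size [74.2 60.7] long dir deg 87.4
[0.4516 0.2126 0.088 ] [0.5209 0.218  0.088 ]
```

carry_out(moves=[0,0,0.15,0,0,0,0,0.15,0,0,0,0,0.1,0,0,0,0,0.1,0,0,0,0,0,0,0,0,0,0,0,0,0,0,0,0,0,0,0,0,0,0,0,0,0,0,0,0,0,0,0,0])

```text
clock: 51.0
position: [0.4872, 0.1326, 0.075]
ee_rot: [0.003, 0.689, 0.725, -0.003]
contact_force: [1.0, -14.3, 1.1]
width: -0.0001
```

Contact of 14 N at the stop. Backing off, rising and opening, then a check.

carry_out(moves=[0,0,-0.5,0,0,0,0,-1.5,0,0,0,0,0,4,0,0,0,0,4,0,100,0,0,4,0,100,0,2,0,0,100,0,2.1,0,0,100,0,2,0,0,100,0,0,0,0,100,0,0,0,0])

```text
clock: 52.0
position: [0.4866, 0.1773, 0.1946]
ee_rot: [0.0, 0.689, 0.725, -0.0]
contact_force: [-0.1, -0.5, 0.3]
width: 0.0848
```

```bash
python3 -c "
from box import *
find('light',.1,(.488,.17),'w15',.08)
print('carton colour blobs at .03'); im=cv2.imread('pics/w15.png')[:,:,::-1].copy(); s=manip.get_state()
for c in blobs(im,(10,60,60),(22,220,255),1500):
  P=onz('wrist',c[:,0].astype(float),.03,s)
  if P[:,0].mean()>.58: rect(P,'carton')
for c in blobs(im,(4,190,100),(12,255,255),60): P=onz('wrist',c[:,0].astype(float),.088,s); print(P.min(0).round(4),P.max(0).round(4))"
```

```text
tcp [0.4866 0.1773 0.1946] psi 1.6206741840569585 t 52.0 w 0.08481834030535251
light centre mm [487.7 185.5] size [67.3 82.1] long dir deg 92.9
carton colour blobs at .03
carton centre mm [672.9 130.3] size [137.  255.8] long dir deg 92.2
```

carry_out(moves=[100,0,0.15,-3,0,100,0,0,-4,0,100,0,0,-3,0,100,0,0,-0.9,0,100,0,0,0,0,30,0,0,0,0,0,0,0,0,0,0,0,0,0,0,0,0,0,0,0,0,0,0,0,0])

```text
clock: 53.05
position: [0.488, 0.1794, 0.0877]
ee_rot: [0.001, 0.69, 0.724, 0.001]
contact_force: [-1.2, -0.6, 5.9]
width: 0.049
```

carry_out(moves=[0,0,0,0,0,0,0,0,0,0,0,0,0,1,0,0,0,0,2,0,0,0,0,3,0,0,0,0,4,0,0,0,0,1,0,0,2,0,0,0,0,3,0,0,0,0,3,0,0,0])

```text
clock: 54.05
position: [0.5671, 0.1793, 0.1961]
ee_rot: [0.0, 0.689, 0.724, 0.0]
contact_force: [0.4, 0.8, -0.1]
width: 0.049
```

carry_out(moves=[0,4,0.3,0,0,0,4,0.3,0,0,0,2.5,0,0,-0.005,0,0,0,-3,0,0,0,0,-4,0,0,0,0,-4,0,0,0,0,-3,0,0,0,0,-1.5,0,0,0,0,0,0,0,0,0,0,0])

```text
clock: 55.05
position: [0.6728, 0.1854, 0.0418]
ee_rot: [0.001, 0.691, 0.723, 0.001]
contact_force: [-0.2, 0.1, -1.1]
width: 0.0488
```

carry_out(moves=[0,0,0,-0.3,0,0,0,0,-0.3,0,0,0,0,-0.1,0,0,0,0,0,0,0,0,0,0,0,0,0,0,0,0,0,0,0,0,0,0,0,0,0,0,0,0,0,0,0,0,0,0,0,0])

```text
clock: 56.05
position: [0.6719, 0.1852, 0.0338]
ee_rot: [0.0, 0.691, 0.723, 0.0]
contact_force: [0.1, -0.1, -1.0]
width: 0.0487
```

carry_out(moves=[0,0,0,-0.2,0,0,0,0,0,0,0,0,0,0,0,70,0,0,0,0,70,0,0,0,0,70,0,0,0,0,70,0,0,2,0,70,0,0,4,0,100,-3,0,4,0,100,-4,0,4,0])

```text
clock: 57.05
position: [0.6073, 0.1852, 0.1683]
ee_rot: [0.0, 0.692, 0.722, 0.001]
contact_force: [1.3, 1.8, -0.1]
width: 0.0851
```

```bash
python3 - <<'E'
from h import *
im,s=snap('wrist','w16'); t,_=snap('top','t16'); print(s['position'],s['clock'])
cv2.imwrite('pics/c16.png',np.vstack([t[80:310,100:480,::-1],cv2.resize(im[:,:,::-1],(380,285))]))
for nm,lo,hi in (('light',(10,50,110),(24,200,255)),('white',(0,0,190),(179,30,255))):
    for c in blobs(t,lo,hi,150):
        if 100<c[:,0,0].mean()<440 and 100<c[:,0,1].mean()<310: rect(onz('top',c[:,0].astype(float),.04),nm)
E
```

```text
[0.60725262 0.18515047 0.16825964] 57.05
light centre mm [678.5 101.9] size [125.6 222.1] long dir deg 92.4
light centre mm [ 666.4 -289.7] size [44.9 47.3] long dir deg 91.0
white centre mm [827.7 115.6] size [142.8 201.4] long dir deg 101.5
white centre mm [437.2  91.3] size [ 39.9 185. ] long dir deg 92.8
white centre mm [ 415.5 -354.8] size [46.7 66.7] long dir deg 172.7
white centre mm [441.5 -72.3] size [31.9 78.1] long dir deg 93.3
white centre mm [ 449.9 -153.6] size [37.6 51.3] long dir deg 91.0
```

View pics/c16.png

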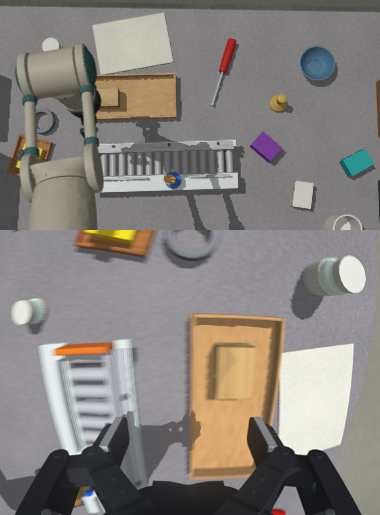

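The light box lies flat in the carton at (110,98) in the upper panel, and the white box hasn't moved. On to the white one.

carry_out(moves=[100,-1.4,-4,1,-0.14,100,-1.4,-4,1,-0.14,100,-1.4,-4,1,-0.14,100,-1.4,-4,0,-0.14,100,-1.4,-4,0,-0.14,100,-1.4,-4,0,-0.14,100,-1.4,-4,0,-0.14,100,-1.4,-4,0,-0.14,100,-1.4,-4,0,-0.14,100,-1.4,-4,0,-0.14])

```text
clock: 58.15
position: [0.4659, -0.2165, 0.1965]
ee_rot: [-0.0, 0.995, 0.104, -0.0]
contact_force: [0.9, 0.0, 0.1]
width: 0.0855
```

carry_out(moves=[100,-1.2,-4,0,-0.14,100,-1.2,-4,0,-0.14,100,-1.1,-3.5,0,-0.06,100,-1,-1.5,0,0,100,0,0,0,0,100,0,0,0,0,100,0,0,0,0,100,0,0,0,0,100,0,0,0,0,100,0,0,0,0])

```text
clock: 59.15
position: [0.4219, -0.3441, 0.1973]
ee_rot: [0.0, 0.998, -0.062, 0.0]
contact_force: [0.6, 0.0, -0.8]
width: 0.0855
```

```bash
python3 -c "
from box import *
find('white',.04,(.416,-.352),'w17',.08)
t,_=snap('top','t17')
for c in blobs(t,(0,0,190),(179,30,255),150):
  r=rect(onz('top',c[:,0].astype(float),.04),'top') if c[:,0,0].mean()>360 else 0
"
```

```text
tcp [ 0.4219 -0.3441  0.1973] psi -0.12408845715636534 t 59.15 w 0.08550586328276973
white centre mm [ 415.5 -354.8] size [50.4 69.3] long dir deg 173.0
```

carry_out(moves=[100,-0.65,-1.05,-3,0,100,0,0,-4,0,100,0,0,-4,0,100,0,0,-4,0,100,0,0,-2,0,100,0,0,-0.6,0,100,0,0,0,0,30,0,0,0,0,0,0,0,0,0,0,0,0,0,0])

```text
clock: 60.25
position: [0.4159, -0.356, 0.0229]
ee_rot: [0.001, 0.998, -0.063, 0.001]
contact_force: [0.3, -0.3, 2.9]
width: 0.049
```

carry_out(moves=[0,0,0,0,0,0,0,0,0,0,0,0,0,0,0,0,0,0,1,0,0,0,0,2,0,0,0,0,4,0,0,0,0,4,0,0,0,0,4,0,0,0,0,2,0,0,0,0,0,0])

```text
clock: 61.25
position: [0.4164, -0.3568, 0.1953]
ee_rot: [0.003, 0.998, -0.063, 0.003]
contact_force: [-0.1, -0.2, -0.6]
width: 0.049
```

carry_out(moves=[0,0.7,1.95,0,0.147,0,0.7,1.95,0,0.147,0,0.7,1.95,0,0.147,0,0.7,1.95,0,0.147,0,0.7,1.95,0,0.147,0,0.7,1.95,0,0.147,0,0.7,1.95,0,0.147,0,0.7,1.95,0,0.147,0,0.7,1.95,0,0.147,0,0.7,1.95,0,0.147])

```text
clock: 62.25
position: [0.484, -0.1589, 0.1894]
ee_rot: [-0.002, 0.78, 0.625, -0.001]
contact_force: [-0.2, -0.5, -1.0]
width: 0.0489
```

carry_out(moves=[0,0.7,1.95,0,0.147,0,0.75,1.95,0,0.129,0,0,0,-3,0,0,0,0,-4,0,0,0,0,-3,0,0,0,0,-0.8,0,0,0,0,0,0,0,0,0,0,0,0,0,0,0,0,0,0,0,0,0])

```text
clock: 63.25
position: [0.4994, -0.1212, 0.0828]
ee_rot: [-0.0, 0.689, 0.725, 0.0]
contact_force: [-0.1, 0.6, -1.2]
width: 0.0492
```

```bash
python3 -c "
from box import *
find('white',.104,(.5,-.122),'w18',.08); print(manip.get_state()['contact_force'])"
```

```text
tcp [ 0.4994 -0.1212  0.0828] psi 1.6206507043996594 t 63.25 w 0.04918912440386458
white centre mm [482.6 -80.7] size [ 76.1 110. ] long dir deg 92.8
white centre mm [528.2 -54.5] size [ 15.9 123.9] long dir deg 92.8
white centre mm [494.8 -70.5] size [40.6  7.6] long dir deg 2.8
white centre mm [494.2 -52.9] size [41.3  7.2] long dir deg 3.2
[-0.48958461  0.28660923 -1.63682393]
```

carry_out(moves=[0,0.1,0,-0.05,0,0,0,0,0,0,0,0,0,0,0,72,0,0,0,0,72,0,0,0,0,72,0,0,0,0,72,0,0,2,0,72,0,0,3,0,0,0,0,3,0,0,0,-3,0,0])

```text
clock: 64.3
position: [0.5031, -0.1501, 0.1669]
ee_rot: [0.003, 0.688, 0.726, 0.002]
contact_force: [1.2, -0.7, 0.3]
width: 0.0334
```

carry_out(moves=[0,0.15,-3,0,0,0,0.1,-1.5,0,0,0,0,0,-3,0,0,0,0,-3,0,0,0,0,-2.6,0,0,0,0,0,0,0,0,0,0,0,0,0,0,0,0,0,0,0,0,0,0,0,0,0,0])

```text
clock: 65.3
position: [0.5037, -0.1965, 0.0779]
ee_rot: [0.001, 0.689, 0.725, 0.0]
contact_force: [0.1, 0.4, -0.8]
width: 0.0001
```

```bash
python3 -c "
from box import *
im,s=snap('wrist','w19'); print(s['position'])
g=cv2.cvtColor(im,cv2.COLOR_RGB2HSV)
# dark-seam/clasp-free: mask very bright neutral
for v in (200,215,225):
  for c in blobs(im,(0,0,v),(30,30,255),400):
    P=onz('wrist',c[:,0].astype(float),.1,s)
    if abs(P[:,1].mean()+.12)<.08: rect(P,'v%d'%v)
cv2.imwrite('pics/c19.png',im[:,:,::-1][100:420,120:440])"
```

```text
[ 0.50372492 -0.19653208  0.07788055]
v200 centre mm [ 500.3 -122.1] size [48.5 68. ] long dir deg 92.8
v215 centre mm [ 500.4 -121.9] size [48.1 67.5] long dir deg 92.8
v225 centre mm [ 500.4 -121.9] size [47.7 67.5] long dir deg 92.8
```

View pics/c19.png

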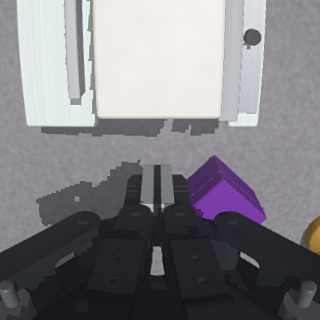

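The white box sits straight on the infeed rollers at (0.5003, −0.122) m. Pushing as before.

carry_out(moves=[0,0,0,-0.2,0,0,-0.05,1,0,0,0,-0.05,1,0,0,0,-0.05,1,0,0,0,-0.05,1,0,0,0,-0.05,1,0,0,0,-0.05,1,0,0,0,-0.05,1,0,0,0,-0.05,1,0,0,0,-0.05,1,0,0])

```text
clock: 66.35
position: [0.4985, -0.1054, 0.0747]
ee_rot: [0.0, 0.689, 0.725, 0.0]
contact_force: [-0.5, -0.3, 0.2]
width: -0.0002
```

carry_out(moves=[0,-0.05,1,0,0,0,-0.05,1,0,0,0,-0.05,1,0,0,0,-0.05,1,0,0,0,-0.05,1,0,0,0,-0.05,1,0,0,0,-0.05,1,0,0,0,-0.05,1,0,0,0,-0.05,1,0,0,0,-0.05,1,0,0])

```text
clock: 67.35
position: [0.4935, -0.0055, 0.0747]
ee_rot: [0.0, 0.689, 0.725, 0.0]
contact_force: [-0.1, -0.3, -0.3]
width: 0.0
```

carry_out(moves=[0,-0.05,1,0,0,0,-0.05,1,0,0,0,-0.05,1,0,0,0,-0.05,1,0,0,0,-0.05,1,0,0,0,-0.05,1,0,0,0,-0.05,1,0,0,0,-0.05,1,0,0,0,-0.05,1,0,0,0,-0.05,1,0,0])

```text
clock: 68.35
position: [0.4885, 0.0946, 0.0747]
ee_rot: [0.0, 0.689, 0.725, 0.0]
contact_force: [0.1, -0.6, 0.2]
width: -0.0
```

carry_out(moves=[0,-0.05,1,0,0,0,-0.05,0.8,0,0,0,-0.05,0.7,0,0,0,0,0.6,0,0,0,0,0.5,0,0,0,0,0.3,0,0,0,0,0.1,0,0,0,0,0.1,0,0,0,0,0,0,0,0,0,0,0,0])

```text
clock: 69.35
position: [0.4869, 0.1326, 0.0747]
ee_rot: [0.001, 0.689, 0.725, -0.002]
contact_force: [-0.3, -7.2, 1.7]
width: -0.0003
```

Same contact position (y=0.1326) and 7 N at the stop. Backing off, then pick-up.

carry_out(moves=[0,0,-0.5,0,0,0,0,-1.3,0,0,0,0,0,4,0,0,0,0,4,0,100,0,0,4,0,100,0,2,0,0,100,0,2.1,0,0,100,0,2.2,0,0,100,0,0,0,0,100,0,0,0,0])

```text
clock: 70.35
position: [0.4869, 0.1793, 0.1945]
ee_rot: [0.0, 0.689, 0.725, -0.0]
contact_force: [-0.2, 0.6, 0.5]
width: 0.0846
```

```bash
python3 -c "
from box import *
im,s=snap('wrist','w20'); print(s['position'])
for c in blobs(im,(0,0,215),(30,30,255),400):
    P=onz('wrist',c[:,0].astype(float),.1,s)
    if abs(P[:,1].mean()-.178)<.06: rect(P,'w')
for c in blobs(im,(4,190,100),(12,255,255),40): P=onz('wrist',c[:,0].astype(float),.088,s); print('stop',P.min(0).round(4),P.max(0).round(4))"
```

```text
[0.48686709 0.17926494 0.19452449]
w centre mm [736. 160.] size [106.2 149.1] long dir deg 101.4
w centre mm [485.7 178.5] size [48.2 68.1] long dir deg 92.7
```

carry_out(moves=[100,0,0,-3,0,100,0,0,-4,0,100,0,0,-3,0,100,0,0,-0.9,0,100,0,0,0,0,30,0,0,0,0,0,0,0,0,0,0,0,0,0,0,0,0,0,0,0,0,0,0,0,0])

```text
clock: 71.4
position: [0.4881, 0.1799, 0.0875]
ee_rot: [0.001, 0.689, 0.725, 0.001]
contact_force: [-0.8, -0.5, 6.3]
width: 0.0487
```

carry_out(moves=[0,0,0,0,0,0,0,0,0,0,0,0,0,1,0,0,0,0,2,0,0,0,0,3,0,0,0,0,4,0,0,2,-2,1,0,0,4,-3,0,0,0,4,-3,0,0,0,4,-3,0,0])

```text
clock: 72.4
position: [0.6283, 0.0689, 0.197]
ee_rot: [0.001, 0.689, 0.725, 0.001]
contact_force: [0.6, 0.8, -1.1]
width: 0.0486
```

carry_out(moves=[0,3,0.6,0,0,0,1.8,0,0,0,0,0,0,-3,0,0,0,0,-4,0,0,0,0,-4,0,0,0,0,-3,0,0,0,0,-1.5,0,0,0,0,-0.5,0,0,0,0,0,0,0,0,0,0,0])

```text
clock: 73.4
position: [0.6765, 0.0758, 0.0377]
ee_rot: [0.001, 0.689, 0.725, 0.001]
contact_force: [-0.4, 0.2, -1.6]
width: 0.0488
```

carry_out(moves=[0,0,0,-0.2,0,0,0,0,-0.2,0,0,0,0,0,0,0,0,0,0,0,0,0,0,0,0,0,0,0,0,0,0,0,0,0,0,0,0,0,0,0,0,0,0,0,0,0,0,0,0,0])

```text
clock: 74.4
position: [0.6757, 0.0758, 0.0327]
ee_rot: [0.001, 0.689, 0.725, 0.001]
contact_force: [-0.5, 0.3, 5.6]
width: 0.0489
```

Floor contact. Releasing and retreating clear of the carton and track.

carry_out(moves=[0,0,0,0,0,70,0,0,0,0,70,0,0,0,0,70,0,0,0,0,70,0,0,2,0,70,0,0,4,0,70,0,0,5,0,70,0,0,5,0,100,-4,-3,0,0,100,-4,-3,0,0])

```text
clock: 75.4
position: [0.5962, 0.0154, 0.1936]
ee_rot: [0.002, 0.688, 0.725, 0.001]
contact_force: [-0.9, -1.0, 0.3]
width: 0.0848
```

carry_out(moves=[100,-4,-3,0,0,100,-3,-3,0,0,100,0,-3,0,0,100,0,-3,0,0,100,0,-3,0,0,100,0,0,0,0,100,0,0,0,0,100,0,0,0,0,100,0,0,0,0,100,0,0,0,0])

```text
clock: 76.4
position: [0.525, -0.1333, 0.1916]
ee_rot: [-0.0, 0.689, 0.725, 0.0]
contact_force: [0.4, -0.0, 0.3]
width: 0.0853
```

```bash
python3 - <<'E'
from h import *
im,s=snap('wrist','w21'); t,_=snap('top','t21'); print(s['position'],s['clock'],s['contact_force'])
for nm,lo,hi,z in (('light',(10,50,190),(24,200,255),.045),('white',(0,0,200),(179,30,255),.045),('yellow',(24,150,120),(34,255,255),.026)):
    for c in blobs(t,lo,hi,100):
        if 90<c[:,0,0].mean()<300 and 150<c[:,0,1].mean()<270: rect(onz('top',c[:,0].astype(float),z),nm)
cv2.imwrite('pics/c21.png',np.hstack([im[:,:,::-1][:,:400],cv2.resize(t[80:310,90:480,::-1],(400,420))]))
t0=cv2.imread('pics/top0.png')[:,:,::-1]
d=cv2.absdiff(cv2.cvtColor(t,7),cv2.cvtColor(t0.copy(),7))
for c in cv2.findContours((cv2.morphologyEx(d,cv2.MORPH_OPEN,np.ones((3,3)))>30).astype(np.uint8),0,2)[0]:
    if cv2.contourArea(c)>40: print('changed',cv2.boundingRect(c))
E
```

```text
[ 0.5249911  -0.13328541  0.19163639] 76.4 [ 0.37509672 -0.03805624  0.34054325]
white centre mm [435.8 110.9] size [ 38.8 219. ] long dir deg 93.3
white centre mm [677.  72.] size [42.1 55.2] long dir deg 91.0
yellow centre mm [502.4 388.4] size [53.7 69.4] long dir deg 162.8
changed (105, 401, 43, 19)
changed (423, 389, 57, 31)
changed (492, 388, 56, 32)
changed (99, 381, 23, 39)
changed (509, 375, 51, 26)
changed (139, 364, 115, 56)
changed (235, 354, 11, 17)
changed (228, 341, 78, 33)
changed (312, 321, 16, 43)
changed (330, 307, 8, 12)
changed (250, 290, 183, 130)
changed (335, 278, 15, 12)
changed (282, 278, 19, 23)
changed (266, 278, 12, 17)
changed (272, 254, 21, 22)
changed (354, 241, 92, 69)
changed (341, 232, 24, 46)
changed (324, 230, 14, 25)
changed (399, 226, 23, 19)
changed (313, 212, 34, 28)
changed (300, 203, 16, 13)
changed (360, 200, 16, 27)
changed (373, 197, 11, 25)
changed (322, 184, 45, 24)
changed (195, 172, 32, 20)
changed (302, 169, 17, 30)
changed (233, 168, 33, 24)
```

```bash
python3 - <<'E'
from h import *
im=cv2.imread('pics/w21.png')[:,:,::-1].copy(); s=manip.get_state(); t=cv2.imread('pics/t21.png')[:,:,::-1].copy(); t0=cv2.imread('pics/top0.png')[:,:,::-1].copy()
for v in (150,175):
    for n,i in (('wrist',im),('top',t)):
        for c in blobs(i,(0,0,v),(179,45,255),150):
            P=onz(n,c[:,0].astype(float),.045,s)
            if np.hypot(*(P[:,:2].mean(0)-[.676,.075]))<.04: rect(P,f'white {n} v{v}')
# light box in carton: difference image to start
d=cv2.absdiff(t,t0).max(2); m=(d>18).astype(np.uint8); m[:150]=0;m[200:]=0;m[:,:182]=0;m[:,275:]=0
for c in cv2.findContours(m,0,2)[0]:
    if cv2.contourArea(c)>150: rect(onz('top',c[:,0].astype(float),.045),'diff (incl. shadow)')
for c in blobs(im,(100,150,60),(125,255,255),300):
    D=onz('wrist',cv2.convexHull(c)[:,0].astype(float),.082,s)[:,:2]; print('blue',cv2.minEnclosingCircle((D*1000).astype(np.float32)))
E
```

```text
white wrist v150 centre mm [675.1  60.7] size [49.2 45. ] long dir deg 3.4
white top v150 centre mm [674.4  74.7] size [47.8 66. ] long dir deg 91.5
white wrist v175 centre mm [675.1  61.1] size [48.9 44.6] long dir deg 3.0
white top v175 centre mm [674.4  74.7] size [47.7 66. ] long dir deg 91.5
diff (incl. shadow) centre mm [662.2 171.6] size [66.1 90.9] long dir deg 93.4
diff (incl. shadow) centre mm [667.4  65. ] size [67.2 91.1] long dir deg 91.0
blue ((447.0046081542969, -8.457345962524414), 23.38381004333496)
```

```bash
python3 -c "
from rig import manip
print(manip.sign_off())"
```

```text
the job is handed in; nothing more can be done
None
```

The job is done and handed in at about 76 s of the 210 s allowed. No verdict was reported.

**Gap and gauge:** I turned the bolt about 86° clockwise, to roughly 77°. Images put the gap at 54.7–55.4 mm, and nudging the gauge in the gate gave about 1.2 mm of play. The gauge slid through on the rollers from the infeed side with no jamming and now stands upright in its tray.

**Boxes:** There was no dark box on the table, so the order was light, then white. I pushed each one with closed fingers through the gap to the end stop (7–14 N of contact), let go, then lifted it into the carton.

**Last checks:**
- **Confirmed:** The top camera shows the gauge in its tray and the white box flat in the carton, 48 × 66 mm in view. The disc is where the bolt was set.
- **Light box:** I saw it flat in the carton after placing it. At the end I only had the image-difference patch to confirm it, because the limit of 16 pictures stopped a final look.
- **Bystanders:** The comparison with the starting image was cluttered by the arm and its shadow. I saw no sign of anything else having moved, but did not check each item.

**What went wrong:**
- The gauge first came down on the top of the fence with about 65 N and slipped roughly 3 mm in the jaws. I lifted it, shifted it and set it down again.
- One fingertip pressed lightly on the fence top (about 18 N) while I set down the light box.

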